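Set up the tooling for the next pad-printing job

ROBOT

A 6-joint arm with a two-finger parallel gripper is mounted at the origin on the work surface. World frame = base frame: x ahead of the robot, y to its left, z up, the work surface at z = 0. Lengths are in m, angles in rad, forces in N, time in s.
With the tool pointing down it reaches from about 0.375 to 0.9 m from the base axis. Payload 3.1 kg.
Tool frame: the origin (TCP) lies at the very end of the fingers, on their centre line; the grasp point (between the pads) lies 19 mm behind it; y points along the fingers, x is the direction in which the jaws open and shut, and the axes are right-handed (so a half turn about y gives the same grasp; the last joint's range is limited). The gripper opens to 87 mm and grips with 3 to 60 N. Pads are 19 mm wide; open, the fingers measure 117 mm over their backs; the gripper's body (75 mm by 190 mm) begins 51 mm behind the grasp point.
Start: joints at [-1.351, 0.527, 1.433, -0, 1.181, -0.178], TCP at [0.242, -0.576, 0.197] pointing down, gripper open.
Joint ranges: [-3.08, 3.08], [-0.75, 2.2], [0.22, 2.44], [-1.43, 4.57], [0, 2.65], [-2.85, 2.85]. Speed limits (rad/s): [2.79, 2.79, 3.14, 3.14, 3.14, 3.14].

INTERFACE

Orientations are given as a unit quaternion [x, y, z, w].
In Python, from rig import robot gives the robot as it stands.
- The arm moves only by the shell command python3 -m creep 'ROWS' [FORCE]. ROWS is JSON, a list of rows, each a list of 3 entries, a list of its own where there are three numbers: the shift along the tool's x, y, z in mm, then the turn about the tool's y in rad, then the opening, from 0 (shut) to 1 (fully open). A call has 1 to 8 rows; each row shifts and turns the commanded pose from where the row before left it, along the tool's axes as they then stand; what a row does not reach is not made up. A row lasts 1/10 s, in which the tool goes at most 50 mm and 8.59 degrees, less where a joint would pass 70% of its speed; a pose out of reach is approached as far as the arm can. A call with a gripper value outside its range is refused whole. The fingers move at their own pace and stop on an object; FORCE is the grip in N (left out, the last holds). Time passes only in rows, so rows that do not move let the fingers close. It gives the time, the measured TCP pose, the force and the opening at its end, in the units of the state.
- robot.get_obs(): the state, without advancing time (a new reading comes with each control period).
- robot.camera(name): name is "side" or "top" or "wrist"; returns a dict with "pixels" (384x512x3 uint8, red, green, blue), "fx", "fy", "cx", "cy" (pixels), "k1" (the pictures are not rectified: a ray, as slopes to the right and down, at radius r is drawn at 1 + k1 r^2 times it, then the intrinsics apply), "position" and "rotation" of the camera in the world. Camera axes: x right, y up, looking along -z (the intrinsics and any distortion apply to the point x, -y, -z); pixel columns grow to the right and rows downward; lengths in m; the calibration is good to about 2 mm. A picture is of the moment at which its call begins. There is no depth.
- robot.hand_in(): hands the job in, once; it reports no verdict.
The state is a dict: "time": time; "q": joint angles; "joint_velocities": joint speeds; "joint_torque": joint torques, N m; "position": TCP position; "tool_rot": TCP orientation; "ft_force": force on the tool from outside, world axes, zero at the start; "moment": the same for the moment, N m; "grip_width": finger opening in m.
Only numpy, scipy, OpenCV 4.12 (cv2) and the standard library are available. Lean on these libraries where they do the work, as an engineer would, in place of code of your own. Each camera call takes 0.05 s, during which the arm holds its last target.

TASK

Set up the tooling for the next print run. First build the fixture on the T-slot work table from the bottom up: the blue spacer block on the table's spigot, the white nest on the spacer's spigot, and the orange cap upright in the nest's pocket. Then lay the steel printing plate flat in its bed between the jaws, etched motif up and at the end away from the blue stop bar, and last of all, so that the ink stays fresh, stand the ink cup on the plain half of the plate, clear of the motif; keep the ink cup upright throughout and leave the spare pad, the tin and the bottle where they are.

Things in the scene. Friction and masses are not known exactly. Their poses are not given: they have to be found in the camera images.
- spacer_center (a point): Spacer: blue block 54 x 54 x 30 mm, upright, 0.24 kg. On top a bright tapered spigot 9 mm high (30 mm across at its foot, 19 at its tip); in its flat underside a round socket (33 mm across, mouth 39 mm, 12 deep) that fits over such a spigot until the underside rests flat, turned any way. Point: centre of the block, 15 mm above its underside; x, y square to its sides, z up.
- nest_center (a point): Nest: white plastic block 54 x 54 x 28 mm, upright, 0.10 kg. In its top a round pocket (42 mm across, mouth 48 mm, 12 deep); in its flat underside the same socket as the spacer's; turned any way when seated. Point: centre of the block, 14 mm above its underside; x, y square to its sides, z up.
- cap_center (a point): Cap: solid orange ribbed screw-cap blank, 35 mm in diameter, 30 mm high, standing upright, 0.02 kg. Point: its centre, 15 mm above its underside; z up. In the nest it stands on the pocket floor, 16 mm above the nest's underside, with 18 mm of it proud.
- plate_center (a point): Printing plate: bare steel slab 120 x 60 x 10 mm lying flat, 0.55 kg. Point: its centre, 5 mm above its underside; x along its length, y across its width, z up. The etched motif, a black ring and dot 36 mm across, is on top, centred 30 mm towards -x; the +x half is plain.
- cup_center (a point): Ink cup: low dark steel cup, closed on top, 56 mm in diameter, 30 mm high; on top, within a bright disc, a black knob 24 mm in diameter, 18 mm high, to lift it by (48 mm in all). Upright, 0.30 kg. Point: on its axis, 24 mm above its underside; z up. It belongs on the plain half of the plate, its axis about 28 mm from the plate's centre, over the centre line.
- table_seat (a point): Work table: fixed aluminium table 120 x 150 mm, its top 45 mm above the bench, two dark T-slots along its y axis, black hand knob low at its -y end. In the middle of the top stands a steel spigot, 9 mm high, like the spacer's. Point: foot of the spigot, on its axis, level with the table's top; z up.
- bed_seat (a point): Plate bed: fixed grey casting 148 x 84 mm, flat dark green floor 28 mm above the bench. Four jaws leaning outwards, 8 mm high, along its long sides near the corners (76 mm open between them); blue stop bar, 14 mm high, across its +x end, short jaw at its -x end. The plate lies lengthwise inside with 2 to 4 mm of play. Point: centre of the floor, on its surface; x towards the stop bar, z up.
- pad_center (a point): Bystander, leave alone: spare silicone pad, a pale green dome on an aluminium disc 52 mm in diameter, 54 mm high. The point is its centre, 27 mm above its underside.
- tin_center (a point): Bystander, leave alone: ink tin, steel with a yellow band, 67 mm in diameter, 63 mm high. The point is its centre, half-way up.
- thinner_center (a point): Bystander, leave alone: whitish plastic bottle with a blue cap, 52 mm in diameter, 125 mm high. The point is its centre, half-way up.

How it is judged:
On the way, in this order (a step that is already met when the one before it is completed fails the run):
1. the spacer sits fully down on the work table's spigot (horizontal distance between spacer_center and table_seat below 0.006 m and z of spacer_center in the frame of table_seat between 0.012 and 0.018 m and angle between spacer_center's own z axis and vertical below 0.07 rad), for 0.2 s.
2. the nest sits fully down on the spacer (all of step 1 and horizontal distance between nest_center and spacer_center below 0.006 m and z of nest_center in the frame of spacer_center between 0.026 and 0.032 m and angle between nest_center's own z axis and vertical below 0.07 rad), for 0.2 s.
3. the cap stands in the nest's pocket (all of step 2 and horizontal distance between cap_center and nest_center below 0.008 m and z of cap_center in the frame of nest_center between 0.014 and 0.02 m and angle between cap_center's own z axis and vertical below 0.1 rad), for 0.2 s.
4. the printing plate lies flat in its bed (all of step 3 and x of plate_center in the frame of bed_seat between -0.008 and 0.008 m and y of plate_center in the frame of bed_seat between -0.008 and 0.008 m and z of plate_center in the frame of bed_seat between 0.002 and 0.0075 m and angle between the x axis of plate_center and the x axis of bed_seat, either way round below 0.12 rad and angle between plate_center's own z axis and vertical below 0.06 rad), for 0.2 s.
5. the ink cup stands on the plain half of the plate, next to the stop bar (all of step 4 and x of cup_center in the frame of plate_center between 0.016 and 0.04 m and y of cup_center in the frame of plate_center between -0.011 and 0.011 m and z of cup_center in the frame of plate_center between 0.026 and 0.032 m and x of cup_center in the frame of bed_seat above 0.008 m and angle between cup_center's own z axis and vertical below 0.07 rad), for 0.2 s.
At the end, for the whole second after the job is handed in: Spacer down on the table spigot and nest down on the spacer (6 mm, upright 4 deg), cap on the pocket floor (8 mm, 6 deg), plate flat in the bed (8 mm, 7 deg), ink cup upright on its plain half by the stop bar (16 to 40 mm from plate centre, 11 mm across), heights to 3 mm; all released, at rest (all of step 5 and linear speed of each of spacer, nest, cap, plate, inkcup below 0.01 m/s); the robot touches nothing.
It fails at once if the spare pad is pushed more than 25 mm or knocked over (distance of pad_center from where it was at the start of the episode above 0.025 m or angle between pad_center's own z axis and vertical above 0.6 rad).
It fails at once if the ink tin is pushed more than 25 mm or knocked over (distance of tin_center from where it was at the start of the episode above 0.025 m or angle between tin_center's own z axis and vertical above 0.6 rad).
It fails at once if the thinner bottle is pushed more than 25 mm or knocked over (distance of thinner_center from where it was at the start of the episode above 0.025 m or angle between thinner_center's own z axis and vertical above 0.6 rad).
It fails at once if the ink cup is tipped by more than 30 degrees (angle between cup_center's own z axis and vertical above 0.52 rad).
It also fails if it takes over 125 s, if anything falls off the work surface, if the arm or the gripper's body presses on something with over 40 N, if the wrist force passes 120 N, or if a joint passes its speed limit or range.

## Working session

There is one attempt and no reset: what is moved stays moved. The work goes in short steps, Python scripts to look and compute and a shell command to move; the robot and the scene stay as the last step left them, time stands still between calls to the robot, and variables do not carry over. Pictures are saved under pics/ and viewed, and the job is handed in when it is done.

```bash
ls -la; mkdir -p pics; cat > h.py <<'E'
import cv2, numpy as np
from rig import robot
def snap(n, tag):
    c=robot.camera(n); cv2.imwrite(f'pics/{tag}.png', c['pixels'][:,:,::-1]); 
    np.savez(f'pics/{tag}.npz', **{k:np.array(v) for k,v in c.items()}); return c
E
python3 - <<'E'
from h import *
import json
o=robot.get_obs()
for k,v in o.items(): print(k,np.round(v,3))
for n in ['side','top','wrist']:
    c=snap(n,n+'0'); print(n,c['fx'],c['fy'],c['cx'],c['cy'],c['k1'],np.round(c['position'],3),np.round(c['rotation'],3).tolist())
E
```

```text
total 12
drwxr-xr-x  3 agent agent 4096 Dec  6 23:57 .
drwxr-xr-x 23 root  root  4096 Dec  6 23:57 ..
drwxr-xr-x  2 agent agent 4096 Dec  6 23:57 pics
time 0.0
q [-1.352  0.528  1.434 -0.     1.181 -0.178]
joint_velocities [-0.002 -0.001 -0.     0.001  0.002 -0.   ]
joint_torque [-1.0000e-03 -4.4005e+01 -1.7659e+01  6.3000e-02  5.8000e-02 -0.0000e+00]
position [ 0.242 -0.575  0.196]
tool_rot [-0.588  0.392 -0.391  0.589]
ft_force [ 0.128 -0.154  0.358]
moment [0.012 0.017 0.01 ]
grip_width 0.087
side 348.97315979164733 348.97315979164733 258.35242117348105 191.33420266782494 -0.01965464414548792 [0.401 0.736 0.853] [-0.046, 0.375, 0.917, -0.129]
top 373.79450113927953 373.79450113927953 254.7491799809143 189.07539107777154 -0.035351271411319385 [ 0.416 -0.015  0.99 ] [0.069, -0.049, -0.695, 0.714]
wrist 308.80540834240844 308.80540834240844 254.35752648646283 190.45088408606904 -0.04724114115068224 [ 0.318 -0.545  0.385] [-0.124, 0.083, -0.547, 0.824]
```

View pics/top0.png

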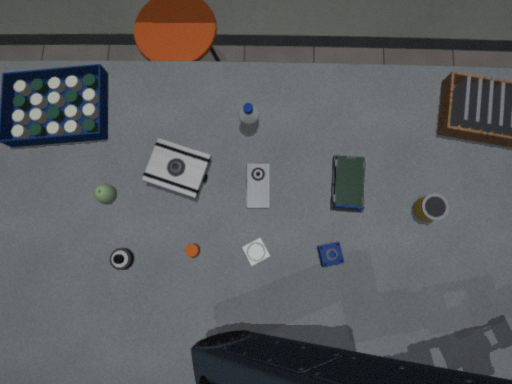

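View pics/side0.png

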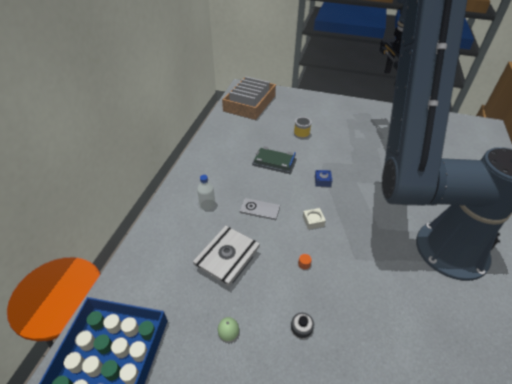

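View pics/wrist0.png

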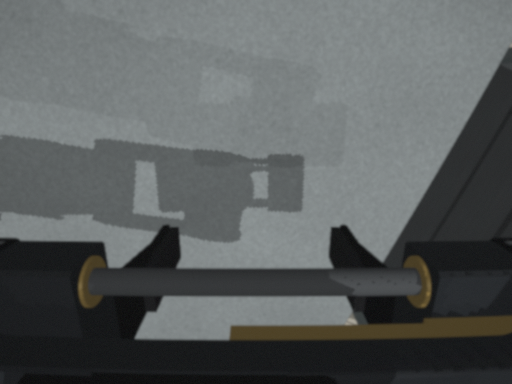

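```bash
cat >> h.py <<'E'
from scipy.spatial.transform import Rotation as R
def load(tag):
    return dict(np.load(f'pics/{tag}.npz'))
def rays(c,px):
    px=np.asarray(px,float).reshape(-1,1,2)
    K=np.array([[c['fx'],0,c['cx']],[0,c['fy'],c['cy']],[0,0,1.]])
    n=cv2.undistortPoints(px,K,np.array([float(c['k1']),0,0,0])).reshape(-1,2)
    d=np.c_[n[:,0],-n[:,1],-np.ones(len(n))]
    return R.from_quat(c['rotation']).apply(d)
def onplane(c,px,z):
    d=rays(c,px); p=c['position']; return p+d*((z-p[2])/d[:,2])[:,None]
def proj(c,X):
    X=np.atleast_2d(X); l=R.from_quat(c['rotation']).inv().apply(X-c['position'])
    n=np.c_[l[:,0],-l[:,1]]/-l[:,2:]; r2=(n**2).sum(1)[:,None]
    n=n*(1+float(c['k1'])*r2); return np.c_[c['fx']*n[:,0]+c['cx'],c['fy']*n[:,1]+c['cy']]
def crop(c,tag,x0,y0,x1,y1,s):
    im=c['pixels'][y0:y1,x0:x1,::-1]; cv2.imwrite(f'pics/{tag}.png',cv2.resize(im,None,fx=s,fy=s,interpolation=cv2.INTER_CUBIC))
E
python3 - <<'E'
from h import *
c=load('top0'); crop(c,'t0a',80,90,280,280,3.1); crop(c,'t0b',230,90,460,280,3.1)
for a,b in {'cup':(121,259),'cap':(192,250),'pad':(105,193),'plate':(258,185),'table':(177,168),'nest':(257,252),'spacer':(331,254),'bed':(348,183),'tin':(432,208),'bottle':(249,115)}.items(): print(a,np.round(onplane(c,b,0.03),3))
E
```

```text
cup [[0.386 0.353 0.03 ]]
cap [[0.415 0.171 0.03 ]]
pad [[0.556 0.411 0.03 ]]
plate [[0.587 0.007 0.03 ]]
table [[0.628 0.223 0.03 ]]
nest [[0.415 0.005 0.03 ]]
spacer [[ 0.415 -0.182  0.03 ]]
bed [[ 0.599 -0.227  0.03 ]]
tin [[ 0.539 -0.442  0.03 ]]
bottle [[0.779 0.037 0.03 ]]
```

View pics/t0a.png

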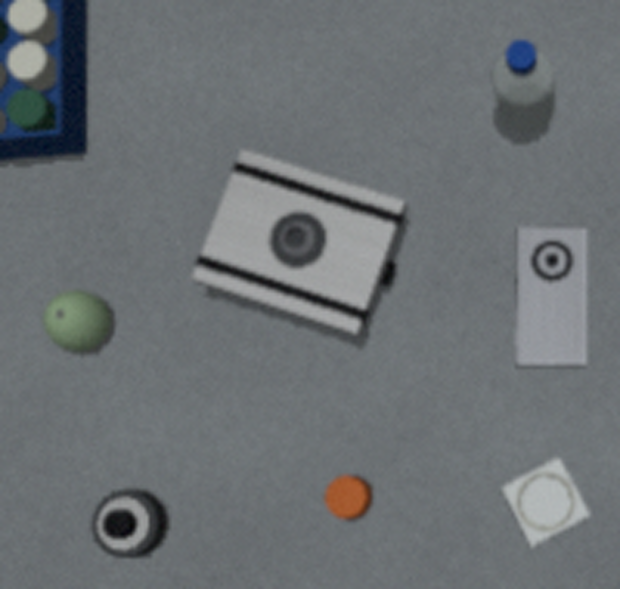

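View pics/t0b.png

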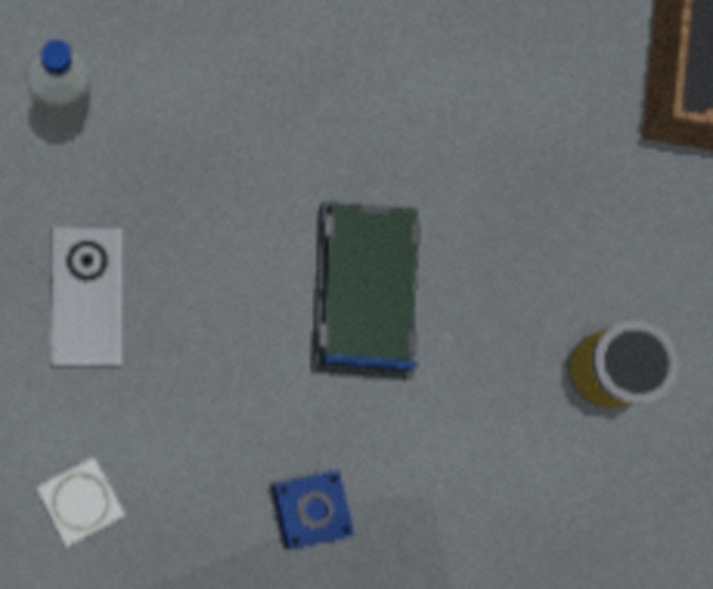

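```bash
python3 - <<'E'
from h import *
for tag,boxes in {'top0':{'spacer':(312,238,350,272),'nest':(238,234,276,270),'cup':(104,242,140,276),'cap':(180,238,206,262),'table':(140,135,215,200),'bed':(328,148,370,216),'plate':(240,158,276,212)},
 'side0':{'spacer':(308,162,340,194),'nest':(296,200,332,234),'cup':(284,304,322,344),'cap':(292,246,320,274),'table':(190,222,264,290)}}.items():
    c=load(tag); ims=[]
    for k,b in boxes.items():
        s=8 if b[2]-b[0]<50 else 5
        im=c['pixels'][b[1]:b[3],b[0]:b[2],::-1]; im=cv2.resize(im,None,fx=s,fy=s,interpolation=cv2.INTER_CUBIC)
        im=cv2.normalize(im,None,0,255,cv2.NORM_MINMAX)
        out=np.zeros((600,400,3),np.uint8); out[:min(600,im.shape[0]),:min(400,im.shape[1])]=im[:600,:400]
        for i in range(0,min(im.shape[1],400),s*5): 
            out[::2,i]=(0,255,255); cv2.putText(out,str(b[0]+i//s),(i,8),0,.3,(0,255,0))
        for i in range(0,im.shape[0],s*5):
            if i<600: out[i,:im.shape[1]:2]=(0,255,255); cv2.putText(out,str(b[1]+i//s),(0,i+8),0,.3,(0,255,0))
        ims.append(out[:max(300,min(600,im.shape[0]))])
    H=lambda a,b:np.hstack([np.pad(x,((0,600-x.shape[0]),(0,0),(0,0))) for x in (a,b)])
    for i in range(0,len(ims)-1,2): cv2.imwrite(f'pics/z_{tag}_{i}.png',H(ims[i],ims[i+1]))
    if len(ims)%2: cv2.imwrite(f'pics/z_{tag}_{len(ims)-1}.png',ims[-1])
E
ls pics
```

```text
side0.npz
side0.png
t0a.png
t0b.png
top0.npz
top0.png
wrist0.npz
wrist0.png
z_side0_0.png
z_side0_2.png
z_side0_4.png
z_top0_0.png
z_top0_2.png
z_top0_4.png
z_top0_6.png
```

View pics/z_top0_0.png

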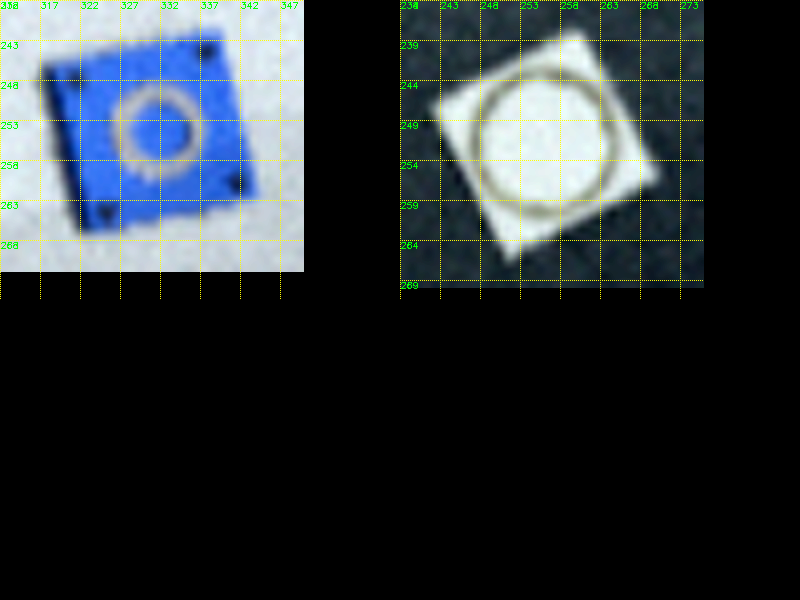

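View pics/z_top0_2.png

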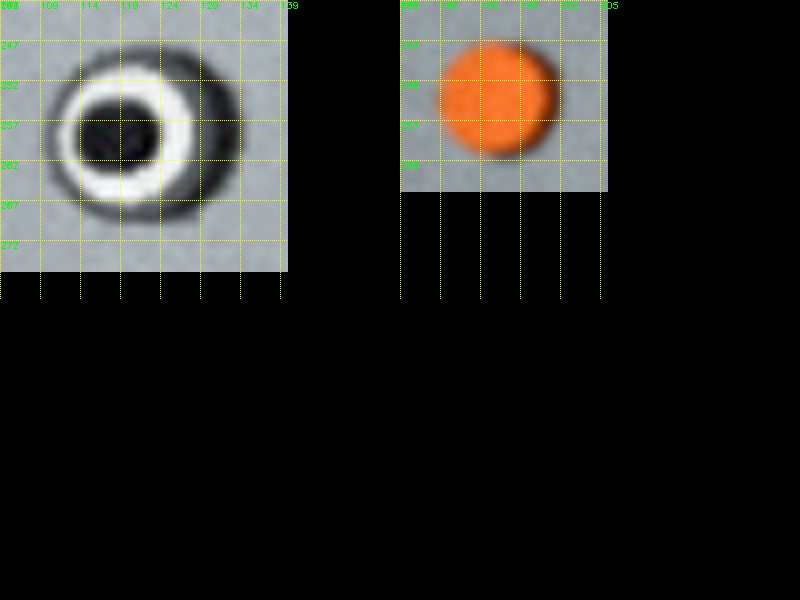

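View pics/z_top0_4.png

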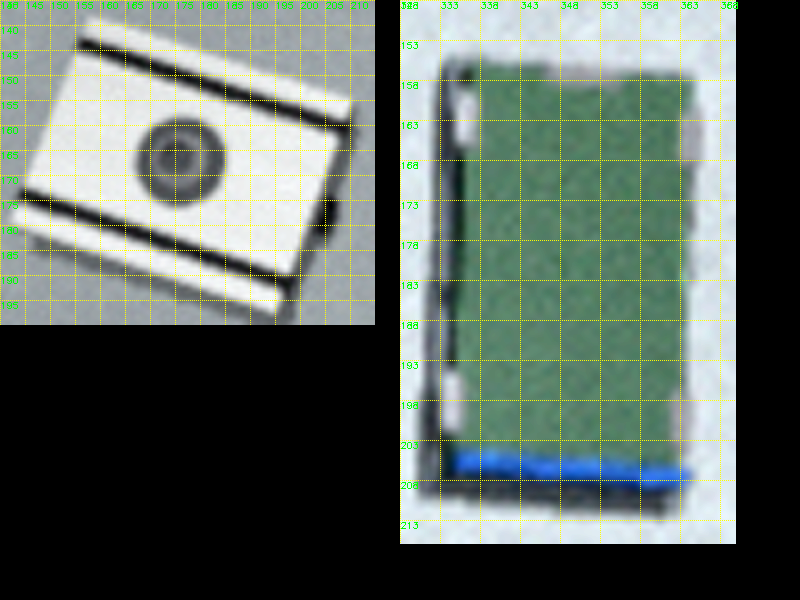

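View pics/z_side0_0.png

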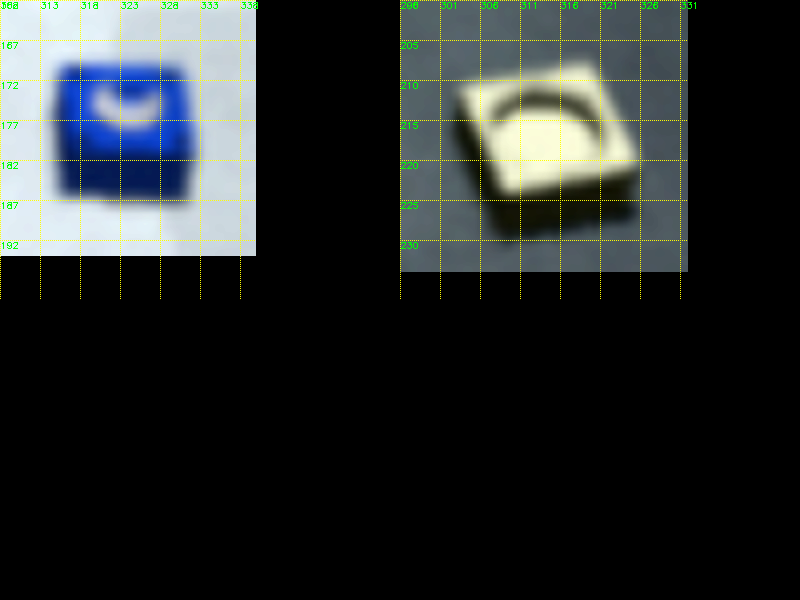

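View pics/z_side0_2.png

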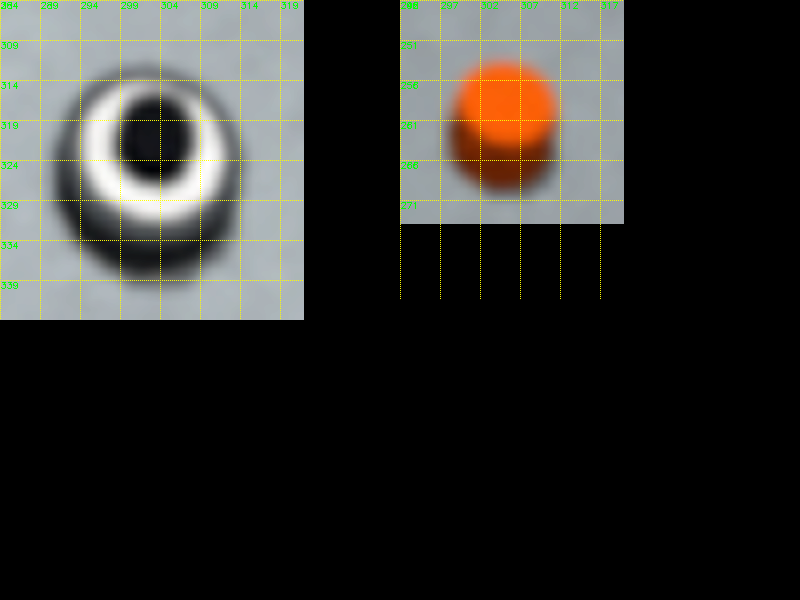

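View pics/z_side0_4.png

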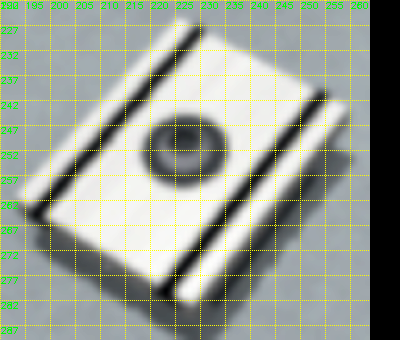

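```bash
cat > meas.py <<'E'
from h import *
def mask_cnt(c,b,f,s=8):
    x0,y0,x1,y1=b; im=np.ascontiguousarray(c['pixels'][y0:y1,x0:x1]).astype(np.float32)
    im=cv2.resize(im,None,fx=s,fy=s,interpolation=cv2.INTER_CUBIC).clip(0,255)
    m=f(im[...,0],im[...,1],im[...,2]).astype(np.uint8)
    cs,_=cv2.findContours(m,cv2.RETR_EXTERNAL,cv2.CHAIN_APPROX_NONE)
    k=max(cs,key=cv2.contourArea).reshape(-1,2).astype(float)
    return (k+.5)/s-.5+[x0,y0]
def rect(c,b,f,z):
    k=mask_cnt(c,b,f); w=onplane(c,k,z)[:,:2]
    (cx,cy),(a,d),an=cv2.minAreaRect((w*1000).astype(np.float32))
    return np.round([cx,cy,a,d,an],1)
def circ(c,b,f,z):
    k=mask_cnt(c,b,f); w=onplane(c,k,z)[:,:2]
    (cx,cy),(a,d),an=cv2.fitEllipse((w*1000).astype(np.float32))
    return np.round([cx,cy,a,d,an],1)
E
python3 - <<'E'
from meas import *
t=load('top0'); s=load('side0')
p=lambda c,x,y:c['pixels'][y,x]
for n,x,y in [('sp top',323,258),('sp side',318,255),('cap',192,250),('cupdisc',126,259),('nest',247,250),('plate',258,200),('table',165,160),('tablering',170,165),('floor',348,183),('stop',348,207),('bench',300,200),('jaw',335,162)]: print(n,p(t,x,y))
for n,x,y in [('sp top',322,179),('sp side',323,184),('nest',314,220),('cap',305,259),('cup',294,320)]: print(n,p(s,x,y))
E
```

```text
sp top [ 43  68 120]
sp side [78 83 85]
cap [166  92  49]
cupdisc [150 153 152]
nest [149 152 148]
plate [147 150 156]
table [156 158 159]
tablering [70 72 74]
floor [54 72 60]
stop [27 51 88]
bench [109 114 117]
jaw [101 104 107]
sp top [ 49  71 128]
sp side [44 54 78]
nest [217 218 202]
cap [205 102  44]
cup [143 143 143]
```

```bash
python3 - <<'E'
from meas import *
t=load('top0'); s=load('side0')
for tag,c,B in [('top',t,{'spacer':(312,238,350,272),'nest':(238,234,276,270),'cup':(104,242,140,276),'cap':(180,238,206,262),'table':(136,132,215,203),'bed':(328,148,370,216),'plate':(240,158,276,212)}),
 ('side',s,{'spacer':(308,162,340,194),'nest':(296,200,332,234),'cup':(284,304,322,344),'cap':(292,246,320,274),'table':(190,222,264,290),'plate':(235,192,285,225)})]:
    print(tag)
    for lo in (85,95): print('spacer',rect(c,B['spacer'],lambda r,g,b:(b>lo)&(b-r>25),.030))
    for lo in ((130,) if tag=='top' else (140,)): print('nest',rect(c,B['nest'],lambda r,g,b:b>lo,.028))
    print('cap',circ(c,B['cap'],lambda r,g,b:(r-b>55)&(r>135),.030))
    print('cup',circ(c,B['cup'],lambda r,g,b:(b>105 if tag=='xx' else b>125),.030))
    print('table',rect(c,B['table'],lambda r,g,b:b>136,.045))
    print('plate',rect(c,B['plate'],lambda r,g,b:b>132,.010))
c=t
print('bedfloor',rect(c,(328,148,370,216),lambda r,g,b:(g-r>8)&(g-b>5),.028))
print('stop',rect(c,(328,198,370,216),lambda r,g,b:(b-r>25),.042))
k=(175+.5,0)
print('motif',circ(c,(248,164,268,184),lambda r,g,b:b<100,.010))
print('tabring',circ(c,(163,154,190,180),lambda r,g,b:b<120,.045))
print('tabspig',circ(c,(170,160,183,173),lambda r,g,b:b<72,.054))
E
```

```text
top
spacer [ 415.6 -182.7   56.7   55.8   13.6]
spacer [ 415.7 -183.2   56.6   55.    13.7]
nest [417.    8.1  57.9  57.7  29. ]
cap [415.3 173.4  32.3  32.9  62.3]
cup [387.2 357.3  41.1  41.3 176.2]
table [627.8 222.9 148.7  75.7  72.9]
plate [591.5   8.7 120.   62.1   0.7]
side
spacer [ 412.9 -171.1   60.4   83.9   13.5]
spacer [ 414.8 -183.    60.6   62.3    8.6]
nest [414.5   9.2 116.3 147.8  11.5]
cap [414.2 173.9  35.2  35.9 164. ]
cup [386.2 355.2 106.1 120.1 169.8]
table [631.  227.6 220.1 222.7  16.4]
plate [590.2   7.6 168.4 142.3  16.5]
bedfloor [ 607.1 -229.9   74.7  126.9   86.3]
stop [ 536.6 -226.    76.2   10.6   86.8]
motif [621.9   9.4  35.   35.3  17.9]
tabring [627.5 222.9  47.8  48.3 117.3]
tabspig [627.7 219.5  32.8  37.8 133.6]
```

View pics/z_top0_6.png

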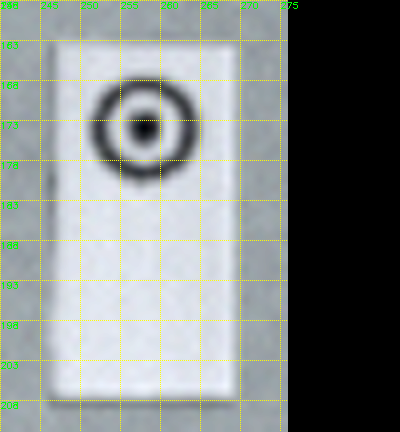

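```bash
cat >> h.py <<'E'
def plan(x,y,z,yaw=None):
    """x,y,z mm target TCP; yaw deg of jaw (tool x) axis in world mod 180"""
    o=robot.get_obs(); p=np.array(o['position'])*1000; Rm=R.from_quat(o['tool_rot']).as_matrix()
    tx,ty,tz=Rm.T; cur=np.degrees(np.arctan2(tx[1],tx[0]))
    print('t',round(float(o['time']),2),'TCP',np.round(p,1),'jaw yaw',round(cur,2),'tooly',np.round(ty,3),'tz',np.round(tz,2),'w',round(float(o['grip_width'])*1000,1),'F',np.round(o['ft_force'],1),'q6',round(float(o['q'][5]),2),'q1',round(float(o['q'][0]),2))
    d=np.array([x,y,z])-p; Rt=Rm
    if yaw is not None:
        dy=(yaw-cur+90)%180-90
        turn=-np.radians(dy) if ty[2]<0 else np.radians(dy)
        print('turn about tool y (rad): %.3f'%turn, 'dyaw %.2f'%dy)
        Rt=R.from_rotvec([0,0,np.radians(dy)]).as_matrix()@Rm
        print(' shift before turn:',np.round(Rm.T@d,1))
    print(' shift (after turn):',np.round(Rt.T@d,1),'world d',np.round(d,1))
E
python3 - <<'E'
from h import *
plan(415.6,-183,80,13.6); plan(415.6,-183,80,103.6)
E
```

```text
t 0.15 TCP [ 242.  -575.6  196.2] jaw yaw -67.21 tooly [-0.     0.002 -1.   ] tz [0.92 0.39 0.  ] w 87.1 F [-0.1  0.5  0.5] q6 -0.18 q1 -1.35
turn about tool y (rad): -1.410 dyaw 80.81
 shift before turn: [-294.5  116.8  312.1]
 shift (after turn): [261.2 115.9 340.7] world d [ 173.6  392.6 -116.2]
t 0.15 TCP [ 242.  -575.6  196.2] jaw yaw -67.21 tooly [-0.     0.002 -1.   ] tz [0.92 0.39 0.  ] w 87.1 F [-0.1  0.5  0.5] q6 -0.18 q1 -1.35
turn about tool y (rad): 0.160 dyaw -9.19
 shift before turn: [-294.5  116.8  312.1]
 shift (after turn): [-340.6  116.8  261. ] world d [ 173.6  392.6 -116.2]
```

```bash
python3 -m creep '[[[0,0,0],0.08,1],[[0,0,0],0.08,1],[[-34,5,26],0,1],[[-34,5,26],0,1],[[-34,5,26],0,1],[[-34,5,26],0,1],[[-34,5,26],0,1],[[-34,5,26],0,1]]'; python3 -m creep '[[[-34,5,26],0,1],[[-34,5,26],0,1],[[-34,5,26],0,1],[[-34,5,26],0,1],[[0,0,0],0,1],[[0,0,0],0,1]]'
python3 - <<'E'
from h import *
plan(415.6,-183,80,103.6); c=snap('wrist','w1')
E
```

```text
time: 0.95
position: [0.3461, -0.3395, 0.1667]
tool_rot: [-0.556, 0.437, -0.437, 0.556]
ft_force: [0.3, 0.1, 0.1]
grip_width: 0.087
time: 1.55
position: [0.415, -0.1838, 0.1468]
tool_rot: [0.557, -0.436, 0.436, -0.556]
ft_force: [0.9, 0.0, -0.1]
grip_width: 0.0874
t 1.55 TCP [ 415.  -183.8  146.8] jaw yaw -76.21 tooly [-0. -0. -1.] tz [ 0.97  0.24 -0.  ] w 87.4 F [ 0.9  0.  -0.1] q6 0.67 q1 -0.66
turn about tool y (rad): 0.003 dyaw -0.19
 shift before turn: [-0.6 66.8  0.8]
 shift (after turn): [-0.6 66.8  0.8] world d [  0.6   0.8 -66.8]
```

View pics/w1.png

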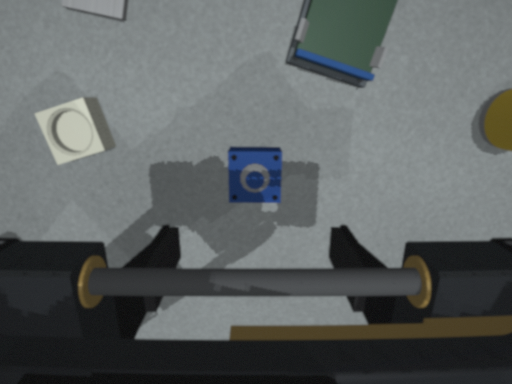

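```bash
python3 - <<'E'
from meas import *
c=load('w1'); print(c['pixels'][160,255],c['pixels'][195,235],c['pixels'][200,255])
print(rect(c,(215,135,295,215),lambda r,g,b:(b-r>25),.030))
plan(415.6,-183,4,103.6)
E
```

```text
[ 43  72 128] [21 29 49] [25 44 81]
[ 419.3 -183.7   58.7   55.5   13.3]
t 1.6 TCP [ 415.  -184.9  147. ] jaw yaw -76.32 tooly [ 0.    -0.001 -1.   ] tz [0.97 0.24 0.  ] w 86.8 F [-0.1 -0.7 -0.1] q6 0.67 q1 -0.67
turn about tool y (rad): 0.001 dyaw -0.08
 shift before turn: [ -1.9 143.    1. ]
 shift (after turn): [ -1.9 143.    1. ] world d [   0.6    1.9 -143. ]
```

```bash
python3 -m creep '[[[-1,40,1],0,1],[[0,40,0],0,1],[[0,30,0],0,1],[[0,20,0],0,1],[[0,11,0],0,1],[[0,0,0],0,0.3],[[0,0,0],0,0.3],[[0,0,0],0,0.3]]' 30; python3 -m creep '[[[0,0,0],0,0.3],[[0,0,0],0,0.3],[[0,0,0],0,0.3]]'
```

```text
time: 2.4
position: [0.4161, -0.1842, 0.0069]
tool_rot: [-0.556, 0.436, -0.438, 0.556]
ft_force: [0.4, 0.3, -0.1]
grip_width: 0.0704
time: 2.7
position: [0.4158, -0.1834, 0.0065]
tool_rot: [-0.556, 0.437, -0.437, 0.556]
ft_force: [-0.1, 0.1, 0.4]
grip_width: 0.047
```

```bash
python3 -m creep '[[[0,0,0],0,0.3],[[0,0,0],0,0.3]]'; python3 - <<'E'
from h import *
c=snap('wrist','w2')
E
```

```text
time: 2.9
position: [0.4156, -0.1833, 0.006]
tool_rot: [-0.556, 0.437, -0.437, 0.556]
ft_force: [-0.6, -0.1, 0.9]
grip_width: 0.0317
```

View pics/w2.png

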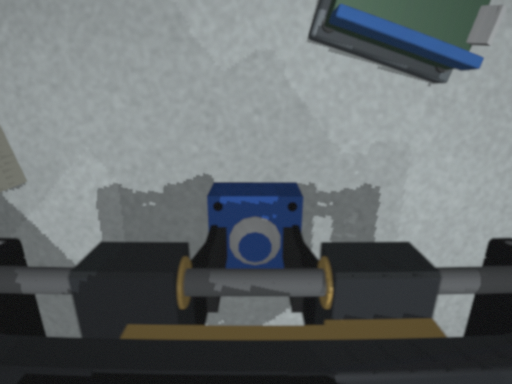

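```bash
python3 - <<'E'
from h import *
c=load('w2'); o=robot.get_obs(); p=np.array(o['position']); Rm=R.from_quat(o['tool_rot']).as_matrix()
print('w',o['grip_width'],o['ft_force'],p)
print('cam',c['position']-p,(R.from_quat(c['rotation']).as_matrix()).round(2).tolist())
for n,X in {'tcp':p,'grasp':p-.019*Rm[:,1],'g+27':p-.019*Rm[:,1]+.016*Rm[:,0],'spigottop':[.4156,-.183,.039],'base':[.4156,-.183,0]}.items(): print(n,proj(c,X).round(1))
for a in (-27,27):
  for b in (-27,27):
    q=np.radians(13.6); X=[.4156+(a*np.cos(q)-b*np.sin(q))/1000,-.183+(a*np.sin(q)+b*np.cos(q))/1000,.03]; print(a,b,proj(c,X).round(0))
E
```

```text
w 0.029742361185998125 [ 0.89348293 -1.33608289  0.63054309] [ 0.41550719 -0.1832428   0.00598555]
cam [0.08030903 0.01891041 0.1888758 ] [[0.24, 0.93, 0.29], [-0.97, 0.22, 0.07], [0.0, -0.29, 0.96]]
tcp [[253.3 225.6]]
grasp [[253.2 238.3]]
g+27 [[279.6 238.2]]
spigottop [[252.8 249. ]]
base [[253.  221.9]]
-27 -27 [[297. 281.]]
-27 27 [[209. 281.]]
27 -27 [[301. 198.]]
27 27 [[205. 198.]]
```

```bash
python3 - <<'E'
from h import *
c=snap('wrist','w3'); crop(c,'w3c',160,150,350,300,4)
c=snap('side','s3'); crop(c,'s3c',250,110,410,230,5)
E
```

```text
(no output)
```

View pics/w3c.png

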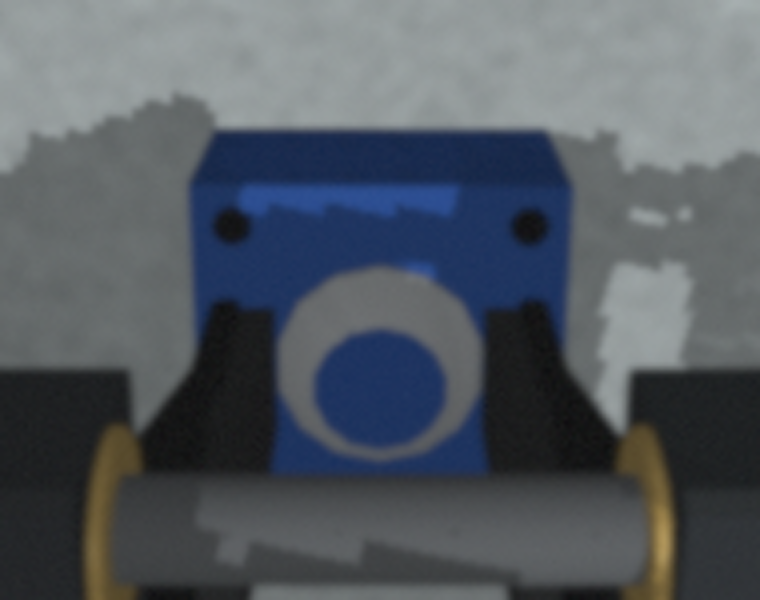

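View pics/s3c.png

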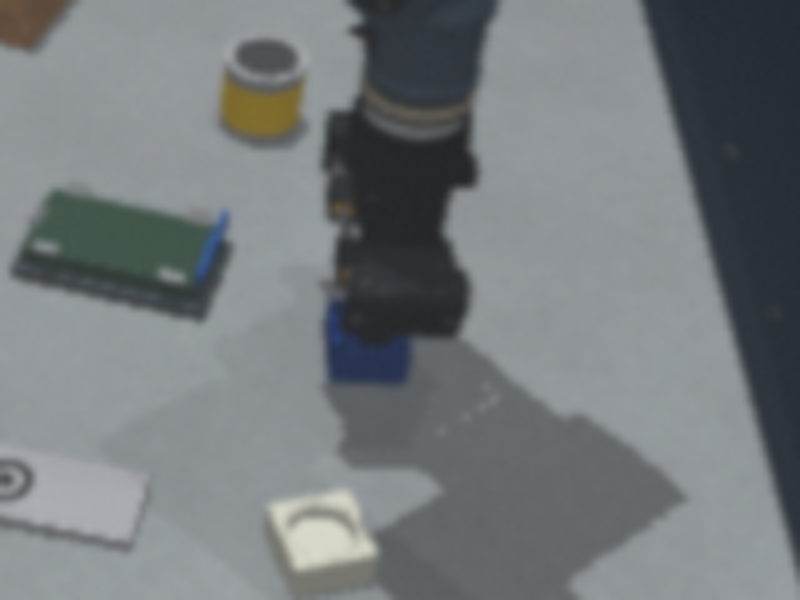

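```bash
python3 - <<'E'
from meas import *
c=load('w1')
print('nest',rect(c,(30,90,107,170),lambda r,g,b:(b>150),.028), onplane(c,[(74,131)],.02).round(3))
print(onplane(c,[(297,52),(372,77)],.042).round(3), 'expected stop',536.6,-226)
w=onplane(c,[(229,149),(281,149),(229,203),(281,203)],.03).round(4); print(w)
# apparent tip in w1
im=load('w3')
E
```

```text
nest [418.9   7.6  55.1  55.   29.8] [[0.419 0.007 0.02 ]]
[[ 0.541 -0.193  0.042]
 [ 0.537 -0.264  0.042]] expected stop 536.6 -226
[[ 0.4398 -0.1525  0.03  ]
 [ 0.4521 -0.2028  0.03  ]
 [ 0.3842 -0.1648  0.03  ]
 [ 0.3972 -0.2178  0.03  ]]
```

```bash
python3 -m creep '[[[0,0,0],0,1],[[0,0,0],0,1],[[0,0,0],0,1],[[0,0,0],0,1],[[0,0,0],0,1],[[0,0,0],0,1]]'; python3 - <<'E'
from h import *
plan(415.6,-183,4,103.6)
c=snap('wrist','w4'); crop(c,'w4c',100,120,400,300,2.5)
E
```

```text
time: 3.65
position: [0.4154, -0.1832, 0.0059]
tool_rot: [0.556, -0.437, 0.437, -0.556]
ft_force: [0.1, -0.3, 0.6]
grip_width: 0.0675
t 3.65 TCP [ 415.4 -183.2    5.9] jaw yaw -76.37 tooly [-0.  0. -1.] tz [ 0.97  0.24 -0.  ] w 67.5 F [ 0.1 -0.3  0.6] q6 0.67 q1 -0.66
turn about tool y (rad): 0.000 dyaw -0.03
 shift before turn: [-0.2  1.9  0.2]
 shift (after turn): [-0.2  1.9  0.2] world d [ 0.2  0.2 -1.9]
```

View pics/w4c.png

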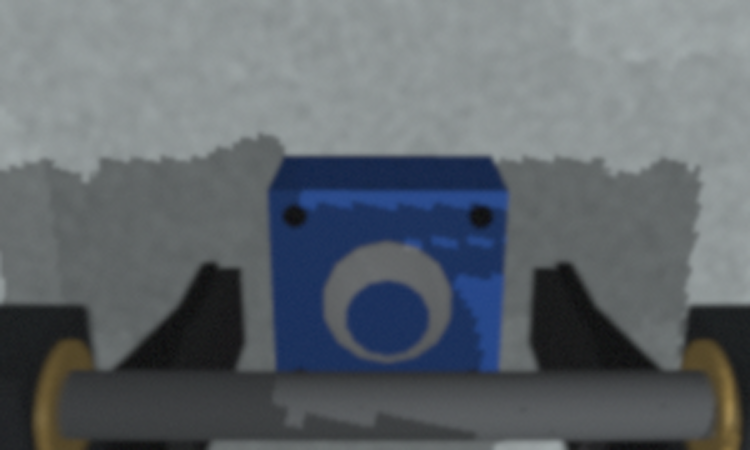

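```bash
python3 -m creep '[[[0,4,0],0,1],[[0,3,0],0,1],[[0,0,0],0,1],[[0,0,0],0,1]]';python3 -m creep '[[[0,3,0],0,1],[[0,2,0],0,1],[[0,0,0],0,1]]'; python3 -m creep '[[[0,3,0],0,1],[[0,2,0],0,1],[[0,0,0],0,1]]'
```

```text
time: 4.1
position: [0.4153, -0.1832, -0.0013]
tool_rot: [-0.556, 0.437, -0.437, 0.556]
ft_force: [-0.0, -1.3, 0.2]
grip_width: 0.0866
time: 4.4
position: [0.4153, -0.1832, -0.0063]
tool_rot: [0.556, -0.437, 0.437, -0.556]
ft_force: [-0.9, 0.2, 0.2]
grip_width: 0.087
time: 4.7
position: [0.4153, -0.1831, -0.0113]
tool_rot: [-0.556, 0.437, -0.437, 0.556]
ft_force: [0.2, -1.3, -0.4]
grip_width: 0.0871
```

```bash
python3 -m creep '[[[0,3,0],0,1],[[0,2,0],0,1],[[0,0,0],0,1]]';python3 -m creep '[[[0,2,0],0,1],[[0,0,0],0,1]]'; python3 - <<'E'
from h import *
c=snap('wrist','w5'); crop(c,'w5c',100,120,400,300,2.5)
c=snap('side','s5'); crop(c,'s5c',290,140,390,215,8)
E
```

```text
time: 5.0
position: [0.4153, -0.1832, -0.0163]
tool_rot: [-0.556, 0.437, -0.437, 0.556]
ft_force: [0.1, 1.0, -0.8]
grip_width: 0.087
time: 5.2
position: [0.4154, -0.1832, -0.0182]
tool_rot: [0.556, -0.437, 0.437, -0.556]
ft_force: [-0.5, -0.2, -0.4]
grip_width: 0.087
```

View pics/w5c.png

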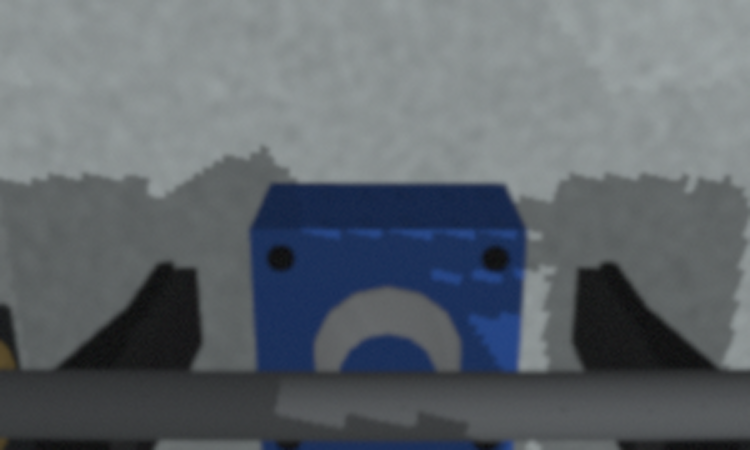

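View pics/s5c.png

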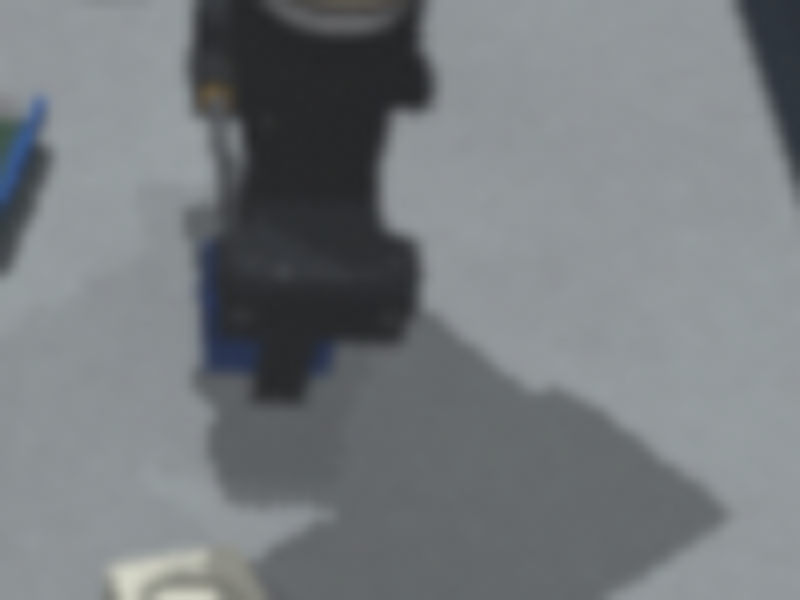

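```bash
python3 - <<'E'
from h import *
c=load('s5')
for z in (0,.005,.01,.015,.02): print(z,proj(c,[[.4035,-.1335,z],[.402,-.127,z],[.4153-.0102,-.1831+.042,z]]).round(1).tolist())
# finger width at tip px: 250..310 -> 
print([290+250/8,140+400/8],[290+308/8,140+400/8])
E
```

```text
0 [[323.2, 191.3], [323.4, 192.6], [323.1, 189.7]]
0.005 [[323.5, 190.2], [323.6, 191.6], [323.3, 188.6]]
0.01 [[323.7, 189.2], [323.8, 190.6], [323.5, 187.6]]
0.015 [[323.9, 188.2], [324.1, 189.6], [323.7, 186.6]]
0.02 [[324.1, 187.1], [324.3, 188.5], [324.0, 185.5]]
[321.25, 190.0] [328.5, 190.0]
```

```bash
python3 -m creep '[[[0,2,0],0,1],[[0,0,0],0,0.4],[[0,0,0],0,0.4],[[0,0,0],0,0.4],[[0,0,0],0,0.4],[[0,0,0],0,0.4],[[0,0,0],0,0.4],[[0,0,0],0,0.4]]' 35; python3 -m creep '[[[0,0,0],0,0.4],[[0,0,0],0,0.4]]'
```

```text
time: 6.1
position: [0.4155, -0.1833, -0.02]
tool_rot: [0.556, -0.437, 0.437, -0.556]
ft_force: [-0.2, -0.1, 0.1]
grip_width: 0.0539
time: 6.3
position: [0.4155, -0.1833, -0.02]
tool_rot: [0.556, -0.437, 0.437, -0.556]
ft_force: [-0.1, -0.6, 0.6]
grip_width: 0.0534
```

```bash
python3 -m creep '[[[0,-10,0],0,0.4],[[0,-20,0],0,0.4],[[0,-35,0],0,0.4],[[0,-35,0],0,0.4],[[-15,-10,14],0,0.4],[[-30,0,26],0,0.4],[[-30,0,26],0,0.4],[[-30,0,26],0,0.4]]'; python3 -m creep '[[[-30,0,26],0,0.4],[[-30,0,26],0,0.4],[[-30,0,26],0,0.4],[[-30,0,26],0,0.4],[[-30,0,26],0,0.4],[[-30,0,26],0,0.4],[[-30,0,26],0,0.4],[[-20,0,20],0,0.4]]'; python3 -m creep '[[[0,0,0],0,0.4],[[0,0,0],0,0.4]]'
python3 - <<'E'
from h import *
plan(627.6,222.9,25)
c=snap('top','t6'); crop(c,'t6c',90,110,290,260,4)
c=snap('side','s6'); crop(c,'s6c',150,170,350,320,4)
E
```

```text
time: 7.1
position: [0.4802, -0.0583, 0.0907]
tool_rot: [-0.556, 0.437, -0.437, 0.556]
ft_force: [0.4, -0.9, -1.5]
grip_width: 0.054
time: 7.9
position: [0.6222, 0.2142, 0.0902]
tool_rot: [-0.556, 0.437, -0.436, 0.556]
ft_force: [-0.2, -0.1, -2.5]
grip_width: 0.0538
time: 8.1
position: [0.6211, 0.2119, 0.0897]
tool_rot: [0.557, -0.437, 0.436, -0.556]
ft_force: [0.2, -0.5, -1.7]
grip_width: 0.0538
t 8.1 TCP [621.1 211.9  89.7] jaw yaw -76.29 tooly [-0.002 -0.001 -1.   ] tz [ 0.97  0.24 -0.  ] w 53.8 F [ 0.2 -0.5 -1.7] q6 1.49 q1 0.16
 shift (after turn): [-9.2 64.7  9. ] world d [  6.5  11.  -64.7]
```

View pics/s6c.png

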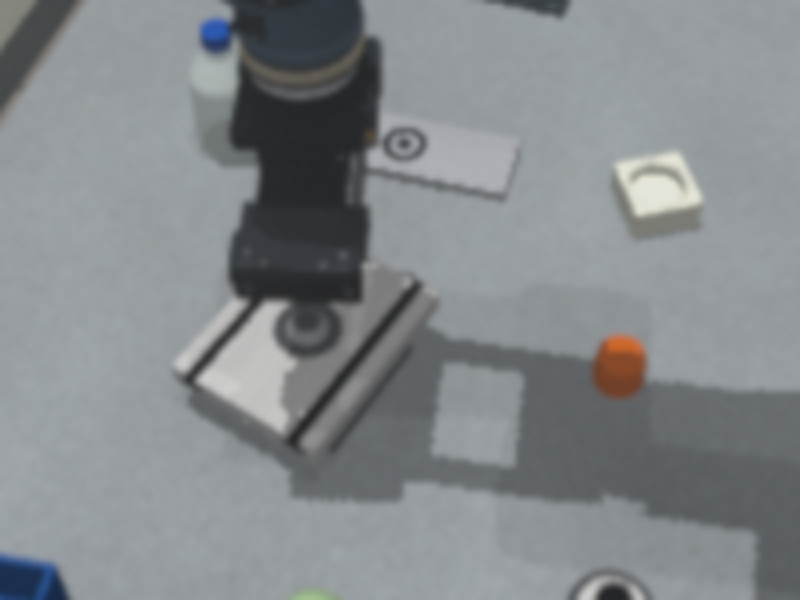

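```bash
python3 - <<'E'
from h import *
c=load('s6'); print(proj(c,[[.6276,.2229,.045],[.6276,.2229,.054]]), onplane(c,[(150+308/4,170+322/4)],.048))
E
python3 -m creep '[[[-5,14,5],0,0.4],[[-4.2,16,4],0,0.4],[[0,0,0],0,0.4],[[0,0,0],0,0.4]]'
python3 - <<'E'
from h import *
plan(627.6,222.9,25)
c=snap('wrist','w6')
E
```

```text
[[226.13573677 251.7486868 ]
 [225.96021243 249.8670562 ]] [[0.62584435 0.22022914 0.048     ]]
time: 8.6
position: [0.6278, 0.2223, 0.0584]
tool_rot: [0.557, -0.438, 0.436, -0.555]
ft_force: [-0.2, -0.5, -1.6]
grip_width: 0.0538
t 8.6 TCP [627.8 222.3  58.4] jaw yaw -76.38 tooly [-0.003 -0.001 -1.   ] tz [ 0.97  0.24 -0.  ] w 53.8 F [-0.2 -0.5 -1.6] q6 1.51 q1 0.17
 shift (after turn): [-0.6 33.4  0. ] world d [ -0.2   0.6 -33.4]
```

View pics/w6.png

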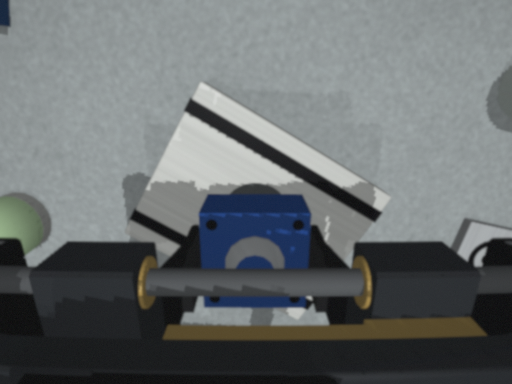

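```bash
python3 -m creep '[[[0,12,0],0,0.4],[[0,10,0],0,0.4],[[0,5,0],0,0.4],[[0,3,0],0,0.4],[[0,2,0],0,0.4],[[0,0,0],0,0.4],[[0,0,0],0,0.4]]'
```

```text
time: 9.35
position: [0.6291, 0.2227, 0.0282]
tool_rot: [-0.556, 0.437, -0.437, 0.556]
ft_force: [0.4, 0.5, -1.9]
grip_width: 0.0535
```

```bash
python3 -m creep '[[[0,2,0],0,0.4],[[0,1.5,0],0,0.4],[[0,0,0],0,0.4],[[0,0,0],0,0.4]]'
```

```text
time: 9.75
position: [0.6292, 0.2227, 0.025]
tool_rot: [-0.556, 0.437, -0.437, 0.556]
ft_force: [-1.0, 0.2, 2.5]
grip_width: 0.0538
```

```bash
python3 -m creep '[[[0,0,0],0,1],[[0,0,0],0,1],[[0,0,0],0,1],[[0,0,0],0,1],[[0,-10,0],0,1],[[0,-20,0],0,1],[[0,-40,0],0,1],[[0,-40,0],0,1]]'
python3 - <<'E'
from h import *
plan(416.5,8.5,100,29.3); plan(416.5,8.5,100,119.3)
c=snap('wrist','w7')
E
```

```text
time: 10.55
position: [0.6283, 0.2225, 0.1354]
tool_rot: [0.556, -0.438, 0.437, -0.555]
ft_force: [0.4, 0.5, -0.6]
grip_width: 0.0867
t 10.55 TCP [628.3 222.5 135.4] jaw yaw -76.38 tooly [-0.002 -0.    -1.   ] tz [ 0.97  0.24 -0.  ] w 86.7 F [ 0.4  0.5 -0.6] q6 1.51 q1 0.17
turn about tool y (rad): 1.297 dyaw -74.32
 shift before turn: [ 158.1   35.8 -256.1]
 shift (after turn): [289.4  35.2  83. ] world d [-211.8 -214.   -35.4]
t 10.55 TCP [628.3 222.5 135.4] jaw yaw -76.38 tooly [-0.002 -0.    -1.   ] tz [ 0.97  0.24 -0.  ] w 86.7 F [ 0.4  0.5 -0.6] q6 1.51 q1 0.17
turn about tool y (rad): -0.274 dyaw 15.68
 shift before turn: [ 158.1   35.8 -256.1]
 shift (after turn): [  83.    35.9 -289.3] world d [-211.8 -214.   -35.4]
```

View pics/w7.png

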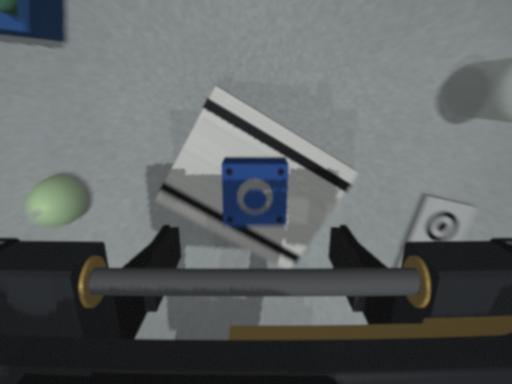

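```bash
python3 -m creep '[[[0,0,0],-0.137,1],[[0,0,0],-0.137,1],[[10,0,-35],0,1],[[12,0,-42],0,1],[[12,0,-42],0,1],[[12,5,-42],0,1],[[12,10,-42],0,1],[[12,10,-42],0,1]]'; python3 -m creep '[[[13,10,-44],0,1],[[0,0,0],0,1],[[0,0,0],0,1]]'
python3 - <<'E'
from meas import *
plan(417,8.3,-21,119.3)
c=snap('wrist','w8'); cv2.imwrite('pics/w8.png',c['pixels'][:,:,::-1])
print(rect(c,(190,110,320,226),lambda r,g,b:(b>140),.028))
E
```

```text
time: 11.4
position: [0.449, 0.0406, 0.1102]
tool_rot: [-0.61, 0.356, -0.358, 0.611]
ft_force: [0.1, -1.7, -0.7]
grip_width: 0.0869
time: 11.7
position: [0.4177, 0.0079, 0.0999]
tool_rot: [-0.61, 0.358, -0.358, 0.61]
ft_force: [0.4, 0.6, 0.1]
grip_width: 0.0871
t 11.7 TCP [417.7   7.9  99.9] jaw yaw -60.83 tooly [ 0.001 -0.    -1.   ] tz [0.87 0.49 0.  ] w 87.1 F [0.4 0.6 0.1] q6 0.81 q1 -0.25
turn about tool y (rad): -0.002 dyaw 0.13
 shift before turn: [ -0.8 120.9  -0.5]
 shift (after turn): [ -0.8 120.9  -0.5] world d [  -0.7    0.4 -120.9]
[438.5  18.7   9.8  55.4  29.2]
```

View pics/w8.png

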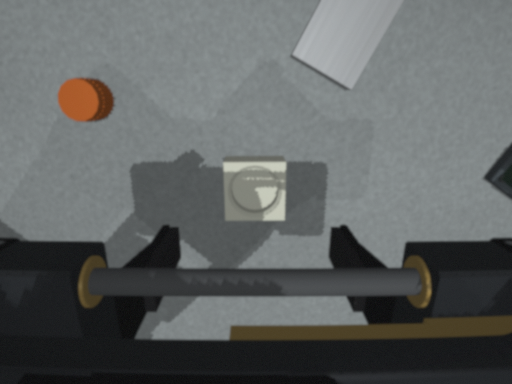

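```bash
python3 - <<'E'
from h import *
print(onplane(load('w8'),[(224,162),(286,162),(285,221),(225,221)],.028).round(4), onplane(load('w8'),[(224,162),(286,162),(285,221),(225,221)],.028).mean(0).round(4))
E
python3 -m creep '[[[0,35,0],0,1],[[0,35,0],0,1],[[0,25,0],0,1],[[0,15,0],0,1],[[0,9,0],0,1],[[0,0,0],0,1]]' 25;python3 -m creep '[[[0,0,0],0,0.4],[[0,0,0],0,0.4],[[0,0,0],0,0.4],[[0,0,0],0,0.4],[[0,0,0],0,0.4],[[0,0,0],0,0.4],[[0,0,0],0,0.4],[[0,0,0],0,0.4]]' 25
python3 - <<'E'
from h import *
plan(629,222.7,130)
E
```

```text
[[ 0.4297  0.0431  0.028 ]
 [ 0.4557 -0.0034  0.028 ]
 [ 0.4082 -0.0307  0.028 ]
 [ 0.3816  0.0171  0.028 ]] [0.4188 0.0065 0.028 ]
time: 12.35
position: [0.4185, 0.0092, -0.0203]
tool_rot: [-0.611, 0.357, -0.357, 0.611]
ft_force: [-1.0, 0.7, -0.0]
grip_width: 0.0867
time: 13.15
position: [0.4178, 0.0086, -0.0192]
tool_rot: [-0.61, 0.357, -0.358, 0.61]
ft_force: [-0.7, -0.4, 6.0]
grip_width: 0.0535
t 13.15 TCP [417.8   8.6 -19.2] jaw yaw -60.68 tooly [ 0.001 -0.    -1.   ] tz [0.87 0.49 0.  ] w 53.5 F [-0.7 -0.4  6. ] q6 0.81 q1 -0.25
 shift (after turn): [ -83.2 -149.   289.1] world d [211.2 214.1 149.2]
```

```bash
python3 -m creep '[[[0,-10,0],0,0.4],[[0,-25,0],0,0.4],[[0,-40,0],0,0.4],[[-3,-35,10],0,0.4],[[-10,-10,35],0,0.4],[[-12,0,42],0,0.4],[[-12,0,42],0,0.4],[[-12,0,42],0,0.4]]';python3 -m creep '[[[-12,0,42],0,0.4],[[-12,0,42],0,0.4],[[-8,0,28],0,0.4],[[0,0,0],0,0.4],[[0,0,0],0,0.4],[[0,0,0],0,0.4]]'
python3 - <<'E'
from h import *
plan(629.2,222.8,75); c=snap('wrist','w9')
E
```

```text
time: 13.95
position: [0.543, 0.1365, 0.1012]
tool_rot: [0.61, -0.357, 0.357, -0.61]
ft_force: [1.6, -0.4, -2.2]
grip_width: 0.0539
time: 14.55
position: [0.6228, 0.2171, 0.1]
tool_rot: [0.611, -0.358, 0.356, -0.609]
ft_force: [-0.1, -0.1, -1.0]
grip_width: 0.0535
t 14.55 TCP [622.8 217.1 100. ] jaw yaw -60.7 tooly [-0.003 -0.001 -1.   ] tz [ 0.87  0.49 -0.  ] w 53.5 F [-0.1 -0.1 -1. ] q6 1.23 q1 0.17
 shift (after turn): [-1.8 25.   8.5] world d [  6.4   5.7 -25. ]
```

View pics/w9.png

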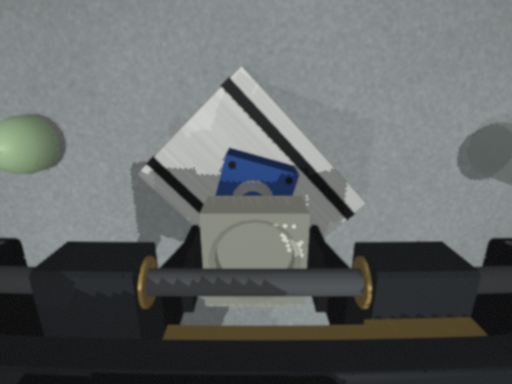

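```bash
python3 -m creep '[[[-1,10,4],0,0.4],[[-1,10,4.5],0,0.4],[[0,8,0],0,0.4],[[0,6,0],0,0.4],[[0,4,0],0,0.4],[[0,3,0],0,0.4],[[0,0,0],0,0.4],[[0,0,0],0,0.4]]'
python3 - <<'E'
from h import *
plan(629.2,222.8,55.5)
E
```

```text
time: 15.4
position: [0.6312, 0.2239, 0.0597]
tool_rot: [-0.61, 0.357, -0.357, 0.61]
ft_force: [-0.8, 0.6, -0.1]
grip_width: 0.0536
t 15.4 TCP [631.2 223.9  59.7] jaw yaw -60.67 tooly [ 0.  0. -1.] tz [0.87 0.49 0.  ] w 53.6 F [-0.8  0.6 -0.1] q6 1.23 q1 0.17
 shift (after turn): [-0.1  4.2 -2.3] world d [-2.  -1.1 -4.2]
```

```bash
python3 -m creep '[[[0,2,-1.5],0,0.4],[[0,1.5,0],0,0.4],[[0,0,0],0,0.4],[[0,0,0],0,0.4]]'; python3 -m creep '[[[0,1,0],0,0.4],[[0,0,0],0,0.4],[[0,0,0],0,0.4]]'
```

```text
time: 15.8
position: [0.6297, 0.2231, 0.056]
tool_rot: [-0.61, 0.357, -0.357, 0.61]
ft_force: [-1.1, 0.7, -0.9]
grip_width: 0.0541
time: 16.1
position: [0.6299, 0.2231, 0.0559]
tool_rot: [-0.61, 0.357, -0.357, 0.61]
ft_force: [-2.7, -0.7, 6.4]
grip_width: 0.0541
```

Contact at the expected height. Release and go to the cap.

```bash
python3 -m creep '[[[0,0,0],0,1],[[0,0,0],0,1],[[0,0,0],0,1],[[0,0,0],0,1],[[0,-15,0],0,1],[[0,-25,0],0,1],[[0,-35,0],0,1],[[0,-20,0],0,1]]'
python3 - <<'E'
from h import *
plan(415,173.6,110,119.3); c=snap('wrist','w10')
c=snap('side','s10'); crop(c,'s10c',180,190,300,300,5)
E
```

```text
time: 16.9
position: [0.6314, 0.2235, 0.1538]
tool_rot: [-0.609, 0.356, -0.358, 0.611]
ft_force: [0.6, 1.3, 0.4]
grip_width: 0.0869
t 16.9 TCP [631.4 223.5 153.8] jaw yaw -60.67 tooly [ 0.005  0.001 -1.   ] tz [0.87 0.49 0.  ] w 86.9 F [0.6 1.3 0.4] q6 1.23 q1 0.17
turn about tool y (rad): 0.000 dyaw -0.03
 shift before turn: [ -62.6   42.7 -213.3]
 shift (after turn): [ -62.5   42.7 -213.3] world d [-216.4  -49.9  -43.8]
```

View pics/w10.png

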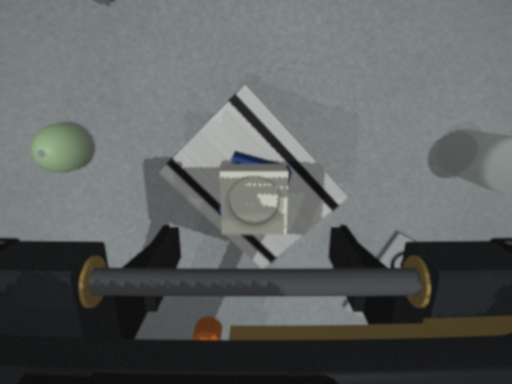

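View pics/s10c.png

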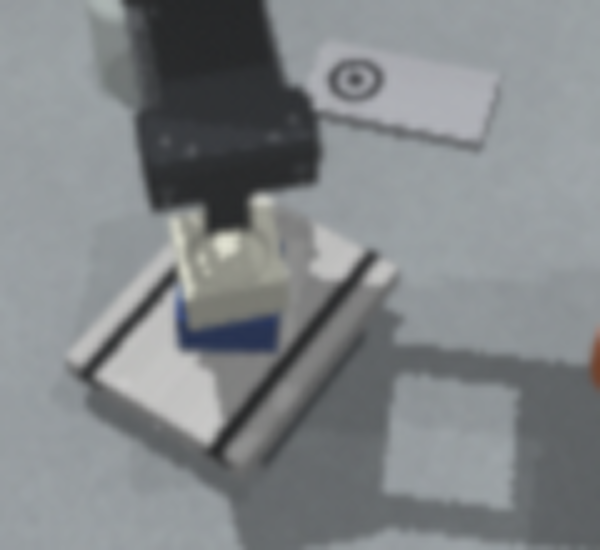

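```bash
python3 -m creep '[[[-8,0,-28],0,1],[[-11,0,-37],0,1],[[-11,5,-37],0,1],[[-11,10,-37],0,1],[[-11,12,-37],0,1],[[-10,15,-37],0,1],[[0,0,0],0,1],[[0,0,0],0,1]]'
python3 - <<'E'
from meas import *
plan(415,173.6,-6); c=snap('wrist','w11'); cv2.imwrite('pics/w11.png',c['pixels'][:,:,::-1])
E
```

```text
time: 17.8
position: [0.4127, 0.1727, 0.1076]
tool_rot: [0.611, -0.358, 0.357, -0.61]
ft_force: [1.2, -0.6, 0.2]
grip_width: 0.0868
t 17.8 TCP [412.7 172.7 107.6] jaw yaw -60.68 tooly [-0.001 -0.    -1.   ] tz [ 0.87  0.49 -0.  ] w 86.8 F [ 1.2 -0.6  0.2] q6 1.2 q1 0.15
 shift (after turn): [  0.4 113.6   2.5] world d [   2.3    0.9 -113.6]
```

View pics/w11.png

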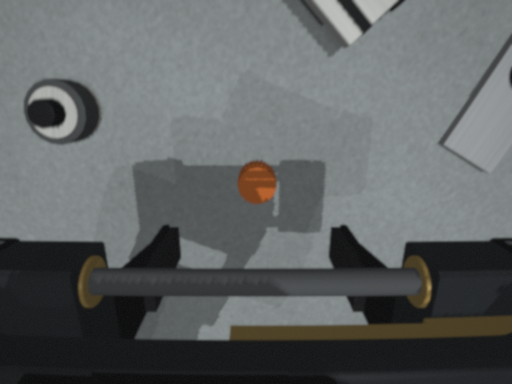

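```bash
python3 - <<'E'
from h import *
print(onplane(load('w11'),[(257,186)],.03).round(4))
E
python3 -m creep '[[[0,35,1.5],0,1],[[0,35,1],0,1],[[0,25,0],0,1],[[0,15,0],0,1],[[0,4,0],0,1],[[0,0,0],0,0.3],[[0,0,0],0,0.3],[[0,0,0],0,0.3]]' 12;python3 -m creep '[[[0,0,0],0,0.3],[[0,0,0],0,0.3],[[0,0,0],0,0.3],[[0,0,0],0,0.3],[[0,0,0],0,0.3],[[0,0,0],0,0.3]]'
python3 - <<'E'
from h import *
plan(630,223,160); c=snap('wrist','w12')
E
```

```text
[[0.4182 0.1718 0.03  ]]
time: 18.65
position: [0.417, 0.1743, -0.0052]
tool_rot: [-0.61, 0.356, -0.358, 0.611]
ft_force: [0.5, 0.2, -0.5]
grip_width: 0.0705
time: 19.25
position: [0.4159, 0.174, -0.0059]
tool_rot: [-0.61, 0.357, -0.357, 0.61]
ft_force: [-0.1, 0.0, 2.9]
grip_width: 0.0344
t 19.25 TCP [415.9 174.   -5.9] jaw yaw -60.68 tooly [ 0.  0. -1.] tz [0.87 0.49 0.  ] w 34.4 F [-0.1  0.   2.9] q6 1.21 q1 0.15
 shift (after turn): [  62.2 -165.9  210.7] world d [214.1  49.  165.9]
```

View pics/w12.png

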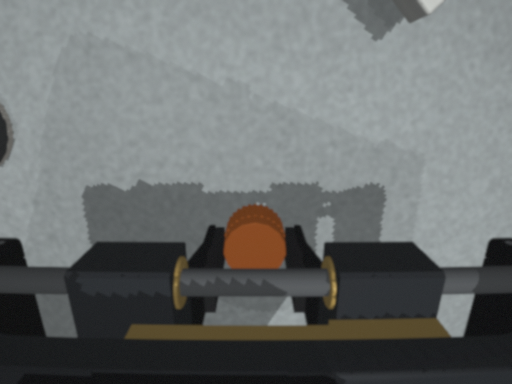

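```bash
python3 -m creep '[[[0,-10,0],0,0.3],[[0,-25,0],0,0.3],[[0,-40,0],0,0.3],[[0,-40,0],0,0.3],[[6,-20,20],0,0.3],[[10,-5,35],0,0.3],[[10,0,35],0,0.3],[[10,0,35],0,0.3]]';python3 -m creep '[[[10,0,35],0,0.3],[[10,0,35],0,0.3],[[4,0,12],0,0.3],[[0,0,0],0,0.3],[[0,0,0],0,0.3],[[0,0,0],0,0.3]]'
python3 - <<'E'
from h import *
plan(630,223,110); c=snap('wrist','w13')
E
```

```text
time: 20.1
position: [0.5435, 0.2042, 0.1354]
tool_rot: [-0.61, 0.357, -0.357, 0.611]
ft_force: [-0.7, 0.8, -1.1]
grip_width: 0.0343
time: 20.7
position: [0.6239, 0.2229, 0.1339]
tool_rot: [0.611, -0.358, 0.357, -0.61]
ft_force: [1.1, -0.1, -0.3]
grip_width: 0.0345
t 20.7 TCP [623.9 222.9 133.9] jaw yaw -60.67 tooly [-0.002 -0.    -1.   ] tz [ 0.87  0.49 -0.  ] w 34.5 F [ 1.1 -0.1 -0.3] q6 1.23 q1 0.17
 shift (after turn): [ 3.  23.9  5.4] world d [  6.1   0.1 -23.9]
```

View pics/w13.png

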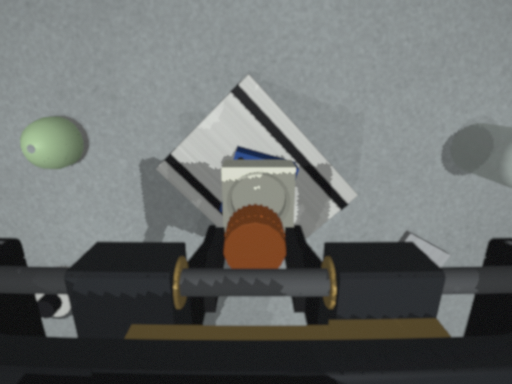

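```bash
python3 -m creep '[[[2,12,3],0,0.3],[[1,12,2],0,0.3],[[0,8,0],0,0.3],[[0,0,0],0,0.3],[[0,0,0],0,0.3]]'
python3 - <<'E'
from h import *
plan(630,223,86)
E
```

```text
time: 21.25
position: [0.6311, 0.2229, 0.1012]
tool_rot: [0.611, -0.358, 0.357, -0.61]
ft_force: [0.8, 0.6, -1.0]
grip_width: 0.0345
t 21.25 TCP [631.1 222.9 101.2] jaw yaw -60.68 tooly [-0.001 -0.    -1.   ] tz [ 0.87  0.49 -0.  ] w 34.5 F [ 0.8  0.6 -1. ] q6 1.23 q1 0.17
 shift (after turn): [-0.6 15.2 -0.9] world d [ -1.1   0.1 -15.2]
```

```bash
python3 -m creep '[[[-0.5,6,-1],0,0.3],[[0,4,0],0,0.3],[[0,2,0],0,0.3],[[0,1,0],0,0.3],[[0,0,0],0,0.3],[[0,0,0],0,0.3]]'; python3 -m creep '[[[0,1,0],0,0.3],[[0,1,0],0,0.3],[[0,0,0],0,0.3],[[0,0,0],0,0.3]]'
```

```text
time: 21.85
position: [0.6306, 0.223, 0.0891]
tool_rot: [-0.61, 0.357, -0.357, 0.61]
ft_force: [-0.3, -0.0, -0.4]
grip_width: 0.0342
time: 22.25
position: [0.6304, 0.2229, 0.0869]
tool_rot: [0.61, -0.357, 0.357, -0.61]
ft_force: [-0.6, -0.3, -0.4]
grip_width: 0.0339
```

```bash
python3 -m creep '[[[0,1,0],0,0.3],[[0,0,0],0,0.3],[[0,0,0],0,0.3]]'; python3 -m creep '[[[0,1,0],0,0.3],[[0,0,0],0,0.3],[[0,0,0],0,0.3]]'; python3 - <<'E'
from h import *
c=snap('side','s14'); crop(c,'s14c',180,190,300,300,5)
E
```

```text
time: 22.55
position: [0.6304, 0.2229, 0.0859]
tool_rot: [0.61, -0.357, 0.357, -0.61]
ft_force: [-0.8, -0.7, -0.3]
grip_width: 0.0345
time: 22.85
position: [0.6306, 0.2229, 0.0851]
tool_rot: [-0.61, 0.357, -0.357, 0.61]
ft_force: [-0.6, -0.3, 0.1]
grip_width: 0.0346
```

View pics/s14c.png

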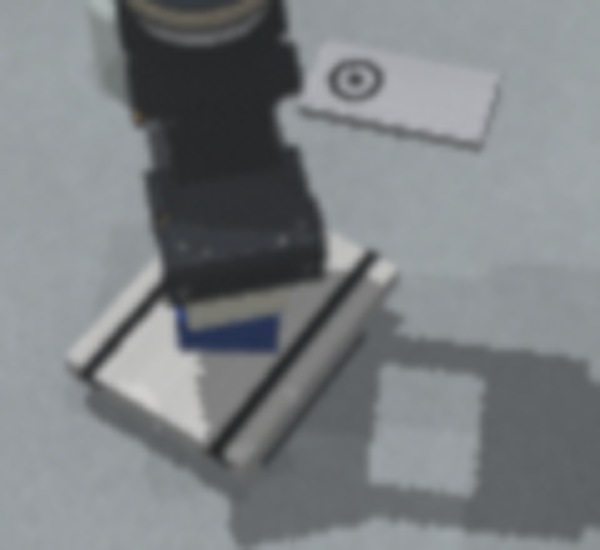

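```bash
python3 -m creep '[[[0,0.5,0],0,0.3],[[0,0,0],0,0.7],[[0,0,0],0,0.7],[[0,0,0],0,0.7],[[0,-8,0],0,0.7],[[0,-20,0],0,0.7],[[0,-35,0],0,0.7],[[0,-20,0],0,0.7]]'; python3 - <<'E'
from h import *
plan(591.5,8.7,80,90.7);  c=snap('wrist','w15'); crop(c,'w15c',120,60,380,250,3)
c=snap('side','s15'); crop(c,'s15c',180,190,300,300,5)
E
```

```text
time: 23.7
position: [0.6317, 0.2232, 0.1703]
tool_rot: [-0.609, 0.356, -0.358, 0.611]
ft_force: [1.1, -0.8, 0.5]
grip_width: 0.0603
t 23.7 TCP [631.7 223.2 170.3] jaw yaw -60.67 tooly [ 0.004  0.001 -1.   ] tz [0.87 0.49 0.  ] w 60.3 F [ 1.1 -0.8  0.5] q6 1.23 q1 0.17
turn about tool y (rad): 0.500 dyaw -28.63
 shift before turn: [ 167.2   90.  -140.4]
 shift (after turn): [213.9  90.4 -43.1] world d [ -40.2 -214.5  -90.3]
```

View pics/w15c.png

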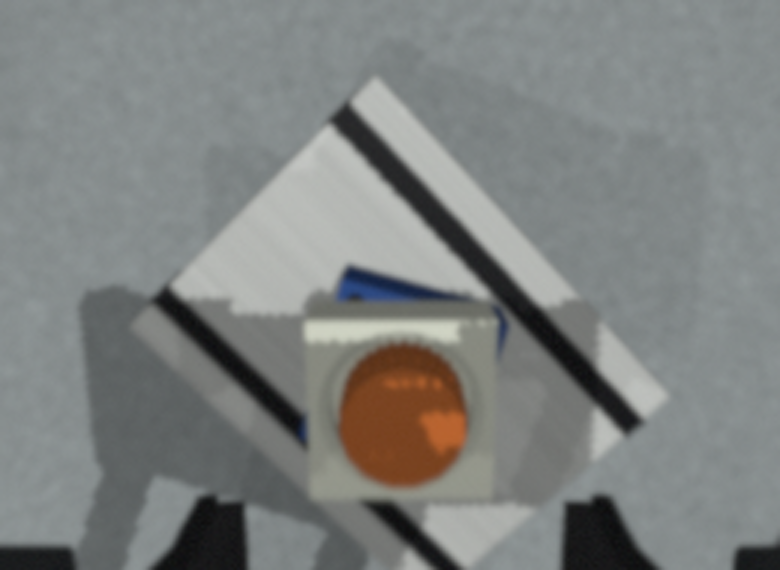

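View pics/s15c.png

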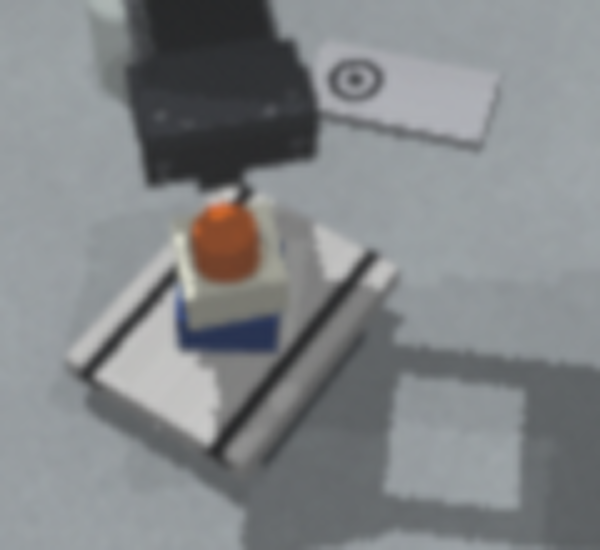

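```bash
python3 -m creep '[[[0,0,0],0.125,1],[[0,0,0],0.125,1],[[0,0,0],0.125,1],[[0,0,0],0.125,1],[[35,0,-10],0,1],[[45,0,-12],0,1],[[45,0,-12],0,1],[[45,0,-12],0,1]]'; python3 -m creep '[[[45,0,-12],0,1],[[45,0,-12],0,1],[[45,0,-12],0,1],[[45,0,-12],0,1],[[45,0,-12],0,1],[[45,0,-11],0,1],[[0,0,0],0,1],[[0,0,0],0,1]]'
python3 - <<'E'
from h import *
plan(591.5,8.7,80,90.7);  c=snap('wrist','w16')
E
```

```text
time: 24.6
position: [0.5849, 0.0511, 0.1663]
tool_rot: [0.504, -0.497, 0.496, -0.503]
ft_force: [-0.1, -0.7, 0.2]
grip_width: 0.087
time: 25.4
position: [0.5176, -0.219, 0.1665]
tool_rot: [-0.502, 0.499, -0.497, 0.502]
ft_force: [0.3, -0.4, -0.2]
grip_width: 0.0871
t 25.4 TCP [ 517.6 -219.   166.5] jaw yaw -89.5 tooly [-0.002  0.002 -1.   ] tz [ 1.    0.01 -0.  ] w 87.1 F [ 0.3 -0.4 -0.2] q6 0.96 q1 -0.6
turn about tool y (rad): -0.003 dyaw 0.20
 shift before turn: [-226.9   86.7   76. ]
 shift (after turn): [-226.6   86.7   76.8] world d [ 73.9 227.7 -86.5]
```

View pics/w16.png

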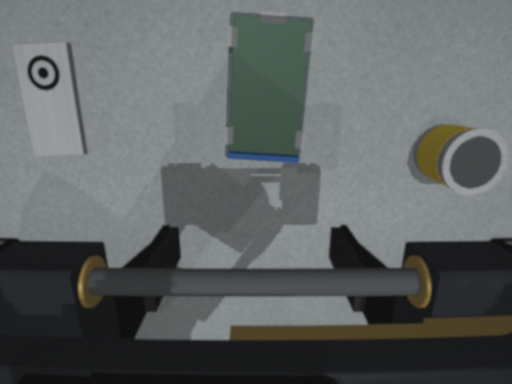

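```bash
python3 - <<'E'
from h import *
c=load('w16'); s=6
x0,y0,x1,y1=215,5,325,95
def gr(tag,x0,y0,x1,y1,s):
    im=cv2.resize(c['pixels'][y0:y1,x0:x1,::-1],None,fx=s,fy=s,interpolation=cv2.INTER_CUBIC); im=cv2.normalize(im,None,0,255,cv2.NORM_MINMAX)
    for v in range(x0-x0%10+10,x1,10): cv2.line(im,((v-x0)*s,0),((v-x0)*s,6),(0,255,255)); cv2.putText(im,str(v),((v-x0)*s,16),0,.35,(0,255,255))
    for v in range(y0-y0%10+10,y1,10): cv2.line(im,(0,(v-y0)*s),(6,(v-y0)*s),(0,255,255)); cv2.putText(im,str(v),(8,(v-y0)*s),0,.35,(0,255,255))
    cv2.imwrite(f'pics/{tag}.png',im)
gr('w16a',215,5,325,90,7); gr('w16b',215,85,325,170,7)
E
```

```text
(no output)
```

View pics/w16a.png

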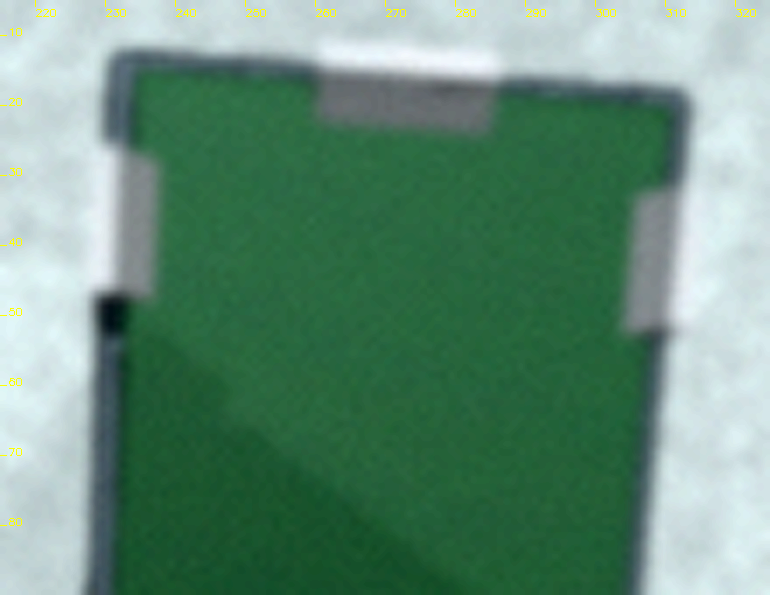

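View pics/w16b.png

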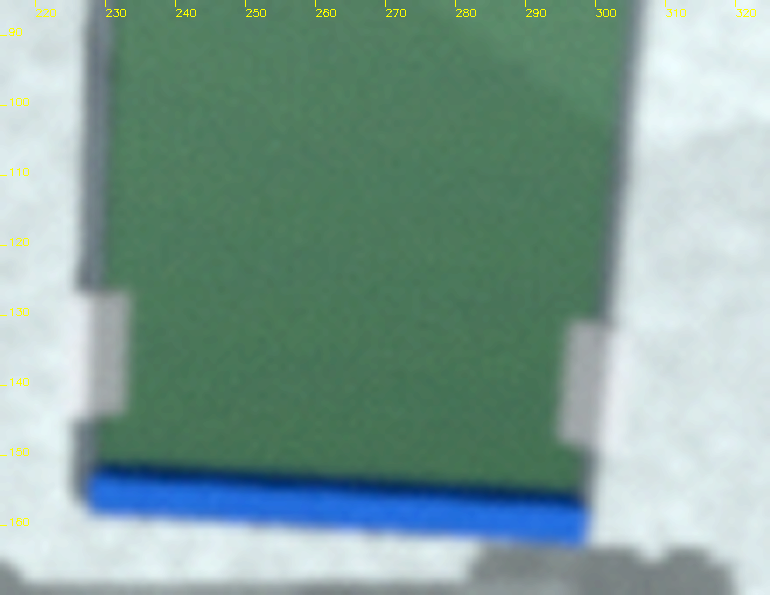

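```bash
python3 - <<'E'
from h import *
c=load('w16')
L=onplane(c,[(237.6,27),(237.2,47.4),(233.6,126.6),(232.7,144)],.028)[:,:2]*1000
Rr=onplane(c,[(306,32.1),(304.3,52.4),(296.4,131),(294.7,148.3)],.028)[:,:2]*1000
E=onplane(c,[(260,22.1),(285,23.9)],.028)[:,:2]*1000
S=onplane(c,[(228.6,151),(298.6,155)],.028)[:,:2]*1000
Gl=onplane(c,[(215+130/7,5+100/7+0),(215+115/7,5+590/7),(215+105/7,85+200/7)],.028)[:,:2]*1000
Gr=onplane(c,[(215+668/7,5+150/7),(215+637/7,5+560/7),(215+608/7,85+250/7)],.028)[:,:2]*1000
for n,P in zip('L R E S Gl Gr'.split(),(L,Rr,E,S,Gl,Gr)):
    d=P[-1]-P[0]; print(n,P.round(1).tolist(),'ang',np.degrees(np.arctan2(d[1],d[0])).round(2))
m=load('top0')
print(onplane(c,[(43,72)],.01)[0]*1000)
E
```

```text
L [[664.2, -201.9], [645.8, -201.4], [568.9, -197.1], [550.7, -196.0]] ang 177.04
R [[660.3, -268.1], [641.9, -267.3], [565.0, -263.0], [546.7, -262.0]] ang 176.93
E [[668.7, -223.4], [667.3, -247.5]] ang -93.16
S [[543.2, -191.5], [539.5, -266.5]] ang -92.79
Gl [[671.0, -198.0], [606.3, -195.3], [582.2, -193.5]] ang 177.12
Gr [[665.5, -272.1], [611.2, -270.6], [575.7, -268.1]] ang 177.47
[625.21528691   9.19095718  10.        ]
```

```bash
python3 - <<'E'
from h import *
c=load('w16'); t=load('top0')
print(onplane(c,[(228.6,152.4),(298.6,156)],.042)[:,:2]*1000)
print(onplane(t,[(334.9,204.2),(364.3,206.5)],.042)[:,:2]*1000)
# jaw feet top view: gl z=.036 tops
print('endjaw', onplane(t,[(328+150/8,148+80/8),(328+220/8,148+82/8)],.028)[:,:2]*1000)
# left jaws inner (475..), right jaws inner (680,..)
print(onplane(t,[(328+75/8,148+118/8),(328+62/8,148+400/8),(328+281/8,148+135/8),(328+272/8,148+420/8)],.028)[:,:2]*1000)
E
python3 - <<'E'
from h import *
t=load('top0'); c=t; s=10
im=cv2.resize(t['pixels'][148:216,325:373,::-1],None,fx=s,fy=s,interpolation=cv2.INTER_CUBIC)[:600]; im=cv2.normalize(im,None,0,255,cv2.NORM_MINMAX); cv2.imwrite('pics/tb.png',im)
E
```

```text
[[ 544.19116663 -192.67720645]
 [ 541.10278213 -264.52360569]]
[[ 540.62898457 -190.42823594]
 [ 536.67614944 -264.99377374]]
endjaw [[ 666.06515471 -224.92315308]
 [ 665.96193952 -247.94040709]]
[[ 652.5821176  -200.15074901]
 [ 558.71878709 -195.30291905]
 [ 648.54064327 -267.66011959]
 [ 553.93769751 -263.0293735 ]]
```

View pics/tb.png

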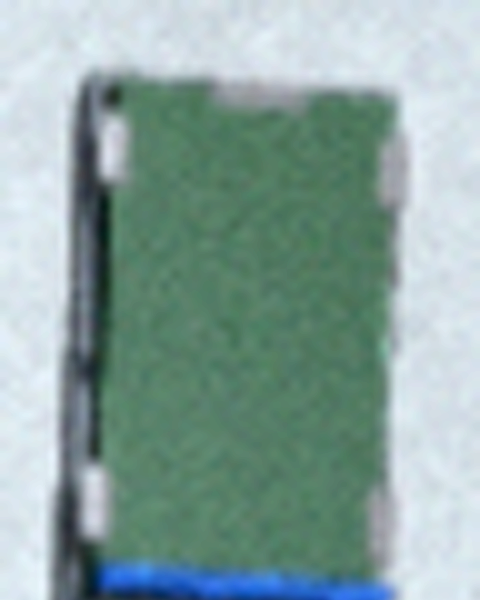

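```bash
python3 -m creep '[[[-36,0,10],0,1],[[-40,5,14],0,1],[[-40,10,14],0,1],[[-40,15,14],0,1],[[-40,20,14],0,1],[[-31,15,11],0,1],[[0,0,0],0,1],[[0,0,0],0,1]]'
python3 - <<'E'
from h import *
plan(592.5,8.7,-18,90.7);  c=snap('wrist','w17')
E
```

```text
time: 26.25
position: [0.592, 0.012, 0.1018]
tool_rot: [0.505, -0.496, 0.495, -0.504]
ft_force: [-0.1, -0.1, -0.2]
grip_width: 0.0876
t 26.25 TCP [592.   12.  101.8] jaw yaw -89.06 tooly [-0.002  0.    -1.   ] tz [ 1.    0.02 -0.  ] w 87.6 F [-0.1 -0.1 -0.2] q6 1.39 q1 -0.17
turn about tool y (rad): 0.004 dyaw -0.24
 shift before turn: [  3.3 119.8   0.7]
 shift (after turn): [  3.3 119.8   0.7] world d [   0.5   -3.3 -119.8]
```

View pics/w17.png

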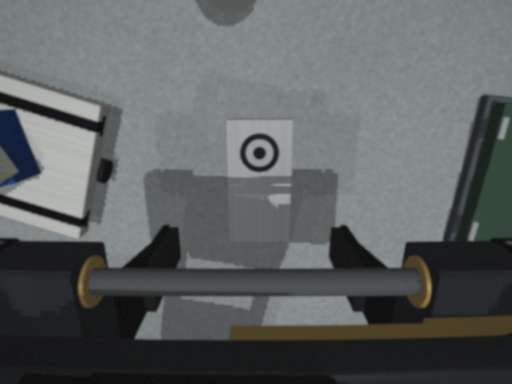

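```bash
python3 -m creep '[[[1.5,35,0],0,1],[[1.5,35,0],0,1],[[0,25,0],0,1],[[0,12,0],0,1],[[0,8,0],0,1],[[0,4,0],0,1],[[0,0,0],0,1],[[0,0,0],0,1]]'; python3 -m creep '[[[0,2,0],0,1],[[0,0,0],0,1],[[0,0,0],0,1]]' ; python3 -m creep '[[[0,1.5,0],0,1],[[0,0,0],0,1],[[0,0,0],0,1]]'
```

```text
time: 27.1
position: [0.5939, 0.0063, -0.0155]
tool_rot: [-0.503, 0.496, -0.498, 0.503]
ft_force: [0.3, 0.3, 0.0]
grip_width: 0.0873
time: 27.4
position: [0.5932, 0.0065, -0.0182]
tool_rot: [-0.503, 0.497, -0.497, 0.503]
ft_force: [0.1, -0.4, -0.5]
grip_width: 0.0871
time: 27.7
position: [0.5929, 0.0065, -0.0201]
tool_rot: [0.503, -0.497, 0.497, -0.503]
ft_force: [-0.2, 0.2, -0.7]
grip_width: 0.0869
```

```bash
python3 -m creep '[[[-1,0,0],0,0.5],[[0,0,0],0,0.5],[[0,0,0],0,0.5],[[0,0,0],0,0.5],[[0,0,0],0,0.5],[[0,0,0],0,0.5],[[0,0,0],0,0.5]]' 45; python3 - <<'E'
from h import *
plan(592.5,8.7,-18,90.7);  c=snap('wrist','w18'); crop(c,'w18c',100,100,400,300,2.6)
E
```

```text
time: 28.4
position: [0.5929, 0.0076, -0.0201]
tool_rot: [-0.503, 0.497, -0.497, 0.503]
ft_force: [-0.2, 1.4, 0.7]
grip_width: 0.0591
t 28.4 TCP [592.9   7.6 -20.1] jaw yaw -89.33 tooly [-0.  0. -1.] tz [ 1.    0.01 -0.  ] w 59.1 F [-0.2  1.4  0.7] q6 1.38 q1 -0.18
turn about tool y (rad): -0.000 dyaw 0.03
 shift before turn: [-1.1 -2.1 -0.4]
 shift (after turn): [-1.1 -2.1 -0.4] world d [-0.4  1.1  2.1]
```

View pics/w18c.png

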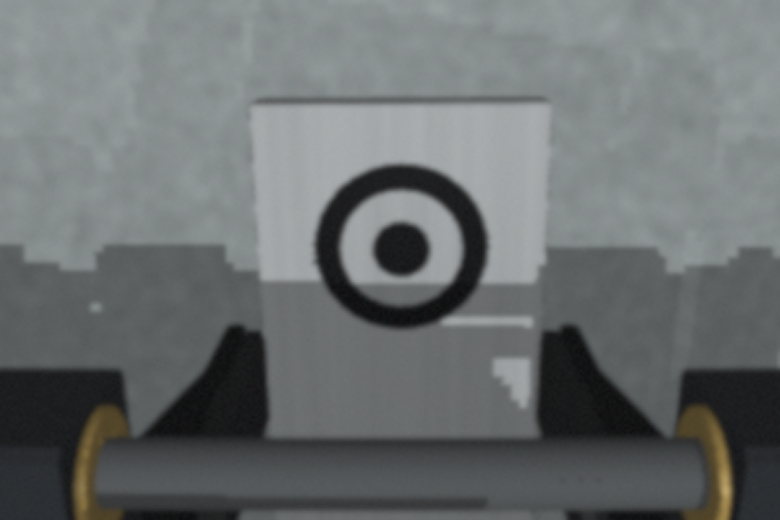

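```bash
python3 - <<'E'
from h import *
c=load('w18'); print(onplane(c,[(100+400/2.6,100+248/2.6),(100+252/2.6,100+103/2.6),(100+549/2.6,100+103/2.6)],.01).round(4))
E
python3 -m creep '[[[0,-4,0],0,0.5],[[0,-8,0],0,0.5],[[0,-8,0],0,0.5],[[0,0,0],0,0.5]]'
python3 - <<'E'
from h import *
plan(603.3,-231.8,100,87); c=snap('wrist','w19'); crop(c,'w19c',100,100,400,300,2.6)
E
```

```text
[[ 0.6239  0.0078  0.01  ]
 [ 0.6537  0.0373  0.01  ]
 [ 0.6544 -0.0213  0.01  ]]
time: 28.85
position: [0.5939, 0.0072, 0.0012]
tool_rot: [-0.502, 0.496, -0.498, 0.503]
ft_force: [-0.5, 0.1, -6.0]
grip_width: 0.0591
t 28.85 TCP [593.9   7.2   1.2] jaw yaw -89.33 tooly [ 0.002 -0.    -1.   ] tz [1.   0.01 0.  ] w 59.1 F [-0.5  0.1 -6. ] q6 1.38 q1 -0.18
turn about tool y (rad): 0.064 dyaw -3.67
 shift before turn: [239.2 -98.7   6.8]
 shift (after turn): [238.3 -98.7  22.1] world d [   9.4 -239.    98.8]
```

View pics/w19c.png

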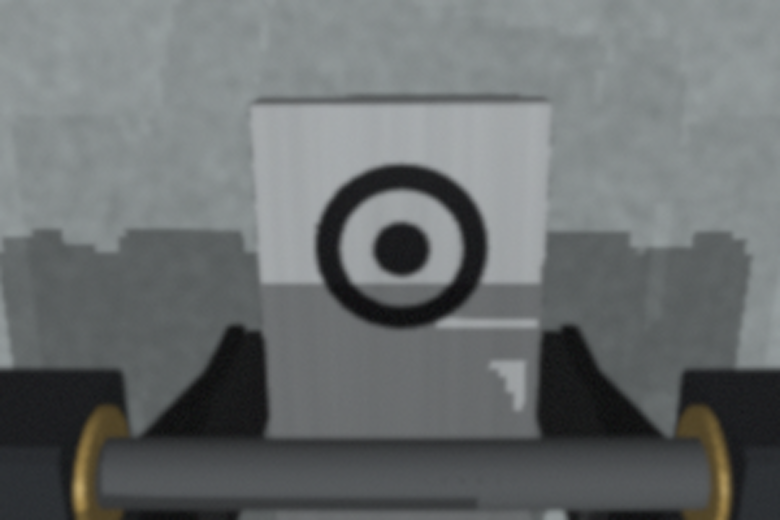

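```bash
python3 -m creep '[[[0,-15,0],0,0.5],[[0,-25,0],0.032,0.5],[[0,-20,0],0.032,0.5],[[20,-5,2],0,0.5],[[30,0,3],0,0.5],[[35,0,3],0,0.5],[[35,0,3],0,0.5],[[35,0,3],0,0.5]]'; python3 -m creep '[[[35,0,3],0,0.5],[[28,0,3],0,0.5],[[15,0,2],0,0.5],[[5,0,0],0,0.5],[[0,0,0],0,0.5],[[0,0,0],0,0.5],[[0,0,0],0,0.5]]'
python3 - <<'E'
from h import *
plan(603.5,-231.8,20,87); c=snap('wrist','w20')
c=snap('top','t20'); crop(c,'t20c',310,130,400,230,6)
E
```

```text
time: 29.7
position: [0.5985, -0.1491, 0.0658]
tool_rot: [-0.487, 0.513, -0.513, 0.487]
ft_force: [0.6, 1.5, -5.7]
grip_width: 0.059
time: 30.4
position: [0.6021, -0.2294, 0.0648]
tool_rot: [-0.487, 0.513, -0.512, 0.487]
ft_force: [-1.2, 0.2, -6.2]
grip_width: 0.0588
t 30.4 TCP [ 602.1 -229.4   64.8] jaw yaw -92.89 tooly [-0.001  0.001 -1.   ] tz [ 1.   -0.05 -0.  ] w 58.8 F [-1.2  0.2 -6.2] q6 1.08 q1 -0.54
turn about tool y (rad): 0.002 dyaw -0.11
 shift before turn: [ 2.4 44.8  1.5]
 shift (after turn): [ 2.4 44.8  1.5] world d [  1.4  -2.4 -44.8]
```

View pics/w20.png

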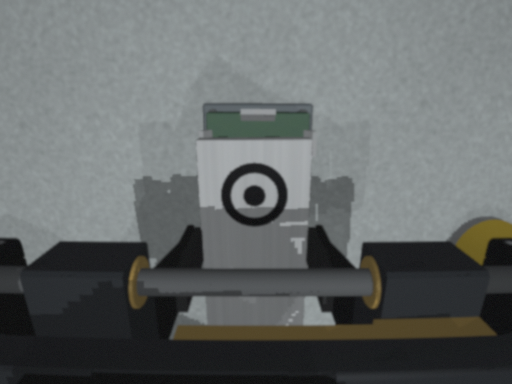

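View pics/t20c.png

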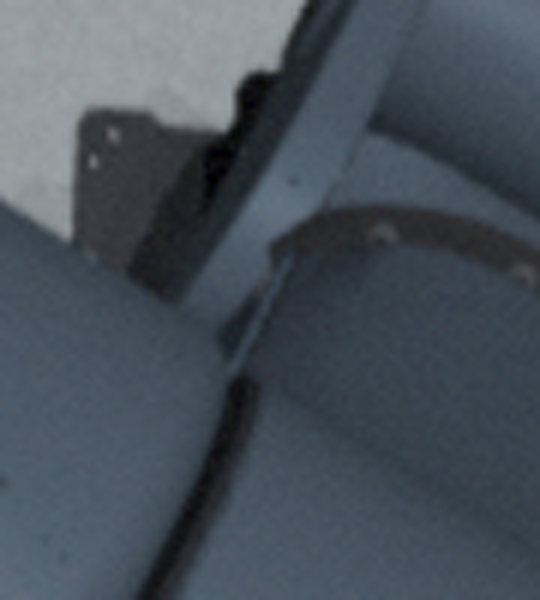

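```bash
python3 -m creep '[[[1.5,15,1],0,0.5],[[1,15,0.5],0,0.5],[[0,10,0],0,0.5],[[0,0,0],0,0.5],[[0,0,0],0,0.5]]'
python3 - <<'E'
from h import *
plan(603.5,-231.8,8,87); c=snap('wrist','w21'); crop(c,'w21c',150,80,360,260,3.5)
E
```

```text
time: 31.0
position: [0.6034, -0.2337, 0.024]
tool_rot: [-0.487, 0.514, -0.512, 0.487]
ft_force: [0.3, -0.5, -5.5]
grip_width: 0.0594
t 31.0 TCP [ 603.4 -233.7   24. ] jaw yaw -93.0 tooly [-0.001  0.001 -1.   ] tz [ 1.   -0.05 -0.  ] w 59.4 F [ 0.3 -0.5 -5.5] q6 1.08 q1 -0.54
turn about tool y (rad): -0.000 dyaw 0.00
 shift before turn: [-1.9 16.   0. ]
 shift (after turn): [-1.9 16.   0. ] world d [  0.1   1.9 -16. ]
```

View pics/w21c.png

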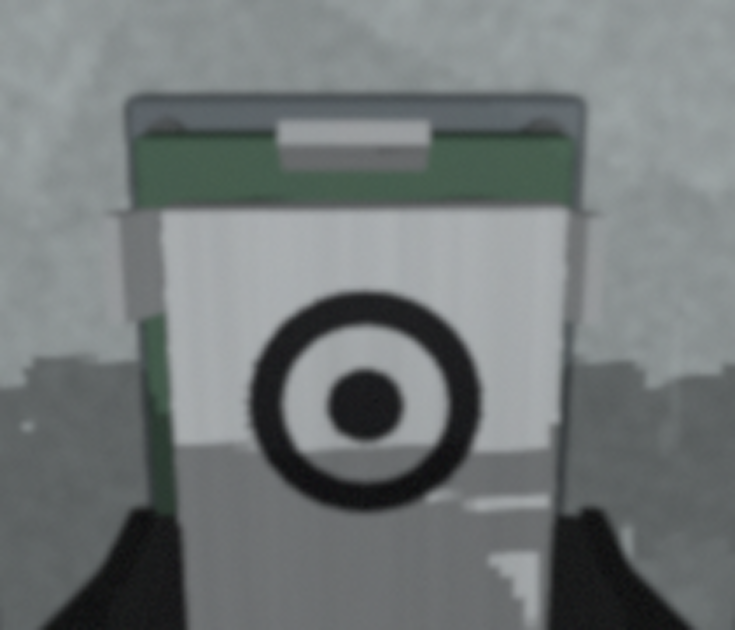

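```bash
python3 - <<'E'
from h import *
c=load('w21'); f=lambda u,v:(150+u/3.5,80+v/3.5)
print('endjaw foot',onplane(c,[f(355,170)],.028).round(4),'jaw top inner',onplane(c,[f(355,145)],.036).round(4),'plate end top',onplane(c,[f(364,208)],.054).round(4),'motif',onplane(c,[f(365,403)],.054).round(4))
print('casting far corners',onplane(c,[f(130,95),f(583,95)],.028).round(4))
E
python3 -m creep '[[[-1.7,5,0],0,0.5],[[0,3,0],0,0.5],[[0,0,0],0,0.5],[[0,0,0],0,0.5]]'
```

```text
endjaw foot [[ 0.6674 -0.2357  0.028 ]] jaw top inner [[ 0.6722 -0.236   0.036 ]] plate end top [[ 0.6645 -0.2371  0.054 ]] motif [[ 0.6346 -0.2357  0.054 ]]
casting far corners [[ 0.6818 -0.1991  0.028 ]
 [ 0.6778 -0.2741  0.028 ]]
time: 31.45
position: [0.604, -0.2323, 0.017]
tool_rot: [0.487, -0.513, 0.513, -0.487]
ft_force: [0.7, -0.5, -5.6]
grip_width: 0.0591
```

```bash
python3 -m creep '[[[0,3,0],0,0.5],[[0,3,0],0,0.5],[[0,1,0],0,0.5],[[0,0,0],0,0.5],[[0,0,0],0,0.5]]';  python3 -m creep '[[[0,1,0],0,0.5],[[0,0,0],0,0.5],[[0,0,0],0,0.5]]'
```

```text
time: 31.95
position: [0.604, -0.2322, 0.0099]
tool_rot: [-0.487, 0.513, -0.513, 0.487]
ft_force: [0.9, 0.2, -5.6]
grip_width: 0.0592
time: 32.25
position: [0.604, -0.2322, 0.009]
tool_rot: [-0.487, 0.513, -0.513, 0.487]
ft_force: [0.0, 0.2, -6.3]
grip_width: 0.0593
```

```bash
python3 -m creep '[[[0,1,0],0,0.5],[[0,0,0],0,0.5],[[0,0,0],0,0.5]]';  python3 -m creep '[[[0,0.7,0],0,0.5],[[0,0,0],0,0.5],[[0,0,0],0,0.5]]'; python3 - <<'E'
from h import *
c=snap('wrist','w22'); crop(c,'w22c',150,80,360,260,3.5)
E
```

```text
time: 32.55
position: [0.6041, -0.2323, 0.008]
tool_rot: [0.487, -0.513, 0.513, -0.487]
ft_force: [-0.1, 0.7, -5.6]
grip_width: 0.0588
time: 32.85
position: [0.6041, -0.2323, 0.008]
tool_rot: [0.487, -0.513, 0.513, -0.487]
ft_force: [-0.8, 0.7, 0.2]
grip_width: 0.059
```

View pics/w22c.png

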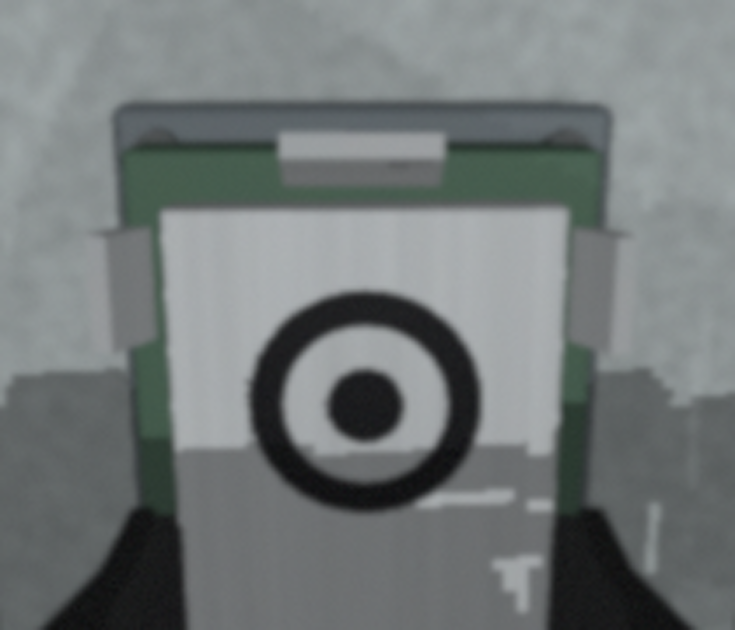

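```bash
python3 -m creep '[[[0,0,0],0,0.85],[[0,0,0],0,0.85],[[0,0,0],0,0.85],[[0,0,0],0,0.85],[[0,-10,0],0,0.85],[[0,-25,0],0,0.85],[[0,-40,0],0,0.85],[[0,-30,0],0,0.85]]'; python3 -m creep '[[[0,-10,-20],0,0.85],[[0,0,-40],0,0.85],[[0,0,0],0,0.85]]';python3 - <<'E'
from h import *
plan(387,356.5,120); plan(387,356.5,120,119.3)
c=snap('wrist','w23'); crop(c,'w23c',150,20,360,220,3)
E
```

```text
time: 33.7
position: [0.6046, -0.2326, 0.1147]
tool_rot: [0.487, -0.512, 0.514, -0.487]
ft_force: [0.6, -1.5, 0.1]
grip_width: 0.074
time: 34.0
position: [0.5381, -0.2267, 0.1226]
tool_rot: [-0.487, 0.516, -0.51, 0.486]
ft_force: [-1.1, -0.2, -1.3]
grip_width: 0.0739
t 34.0 TCP [ 538.1 -226.7  122.6] jaw yaw -93.04 tooly [-0.007  0.004 -1.   ] tz [ 1.   -0.05 -0.01] w 73.9 F [-1.1 -0.2 -1.3] q6 1.03 q1 -0.59
 shift (after turn): [-574.4    5.7 -181.7] world d [-151.1  583.2   -2.6]
t 34.0 TCP [ 538.1 -226.7  122.6] jaw yaw -93.04 tooly [-0.007  0.004 -1.   ] tz [ 1.   -0.05 -0.01] w 73.9 F [-1.1 -0.2 -1.3] q6 1.03 q1 -0.59
turn about tool y (rad): -0.564 dyaw 32.34
 shift before turn: [-574.4    5.7 -181.7]
 shift (after turn): [-582.5    3.4  153.7] world d [-151.1  583.2   -2.6]
```

View pics/w23c.png

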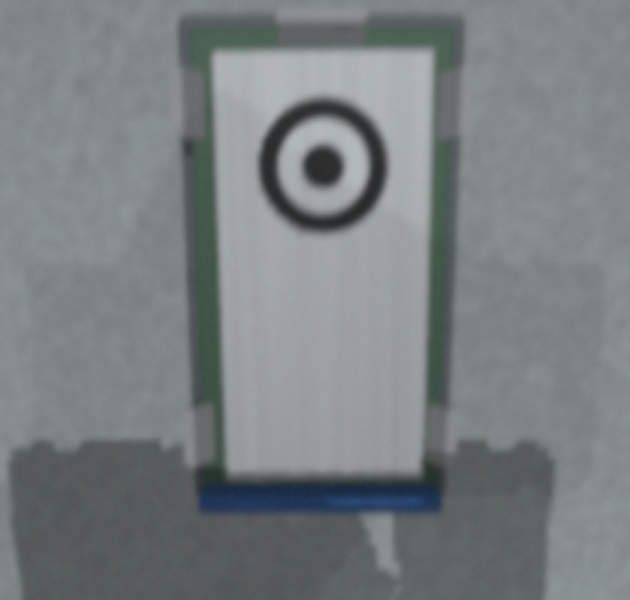

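```bash
python3 -m creep '[[[-30,0,-9],0,0.7],[[-42,0,-13],0,0.7],[[-42,0,-13],0,0.7],[[-42,0,-13],0,0.7],[[-42,0,-13],0,0.7],[[-42,0,-14],0,0.7],[[-42,0,-14],0,0.7],[[-42,0,-14],0,0.7]]'; python3 -m creep '[[[-42,0,-14],0,0.7],[[-42,0,-14],0,0.7],[[-42,0,-14],0,0.7],[[-42,0,-13],0,0.7],[[-42,0,-13],0,0.7],[[-40,0,-11],0,0.7],[[0,0,0],0,0.7],[[0,0,0],0,0.7]]';python3 - <<'E'
from h import *
plan(387,356.5,80)
c=snap('wrist','w24')
c=snap('top','t24'); crop(c,'t24c',120,120,400,330,2.8)
E
```

```text
time: 34.85
position: [0.4593, 0.1016, 0.1228]
tool_rot: [0.486, -0.512, 0.514, -0.487]
ft_force: [0.4, 0.2, -0.8]
grip_width: 0.0612
time: 35.65
position: [0.3926, 0.3549, 0.1225]
tool_rot: [0.487, -0.512, 0.512, -0.488]
ft_force: [0.4, -0.2, -0.4]
grip_width: 0.0613
t 35.65 TCP [392.6 354.9 122.5] jaw yaw -92.83 tooly [ 0.001  0.    -1.   ] tz [ 1.   -0.05  0.  ] w 61.3 F [ 0.4 -0.2 -0.4] q6 2.14 q1 0.52
 shift (after turn): [-1.3 42.5 -5.7] world d [ -5.6   1.6 -42.5]
```

View pics/w24.png

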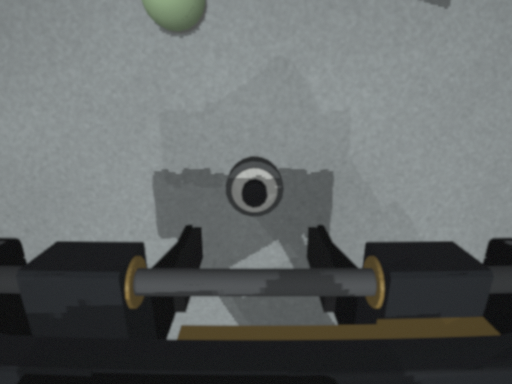

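View pics/t24c.png

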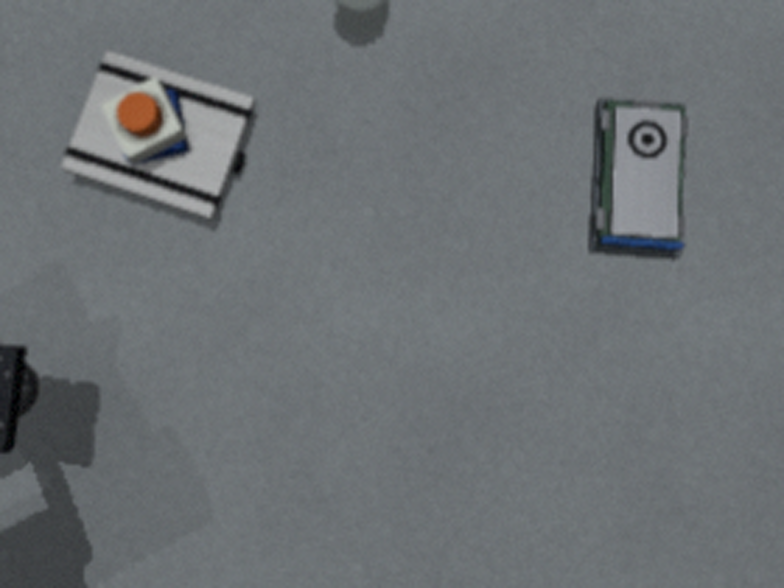

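```bash
python3 - <<'E'
from meas import *
c=load('w24'); print(onplane(c,[(255,192)],.048).round(4), onplane(c,[(255,189)],.03).round(4))
print('knob',circ(c,(238,175,272,212),lambda r,g,b:(b<45),.045))
t=load('t24'); print('plate',rect(t,(330,150,368,208),lambda r,g,b:(b>124)&(g-r<6),.038),'motif',circ(t,(342,160,362,180),lambda r,g,b:b<95,.038))
E
```

```text
[[0.3929 0.354  0.048 ]] [[0.3903 0.3541 0.03  ]]
knob [391.2 355.1  21.2  25.2  86.4]
plate [ 603.2 -231.3   60.1  120.2   87.5] motif [ 633.4 -232.8   35.    35.7  178.8]
```

```bash
python3 -m creep '[[[-0.5,30,-3.5],0,0.7],[[0,30,0],0,0.7],[[0,25,0],0,0.7],[[0,15,0],0,0.7],[[0,8,0],0,0.7],[[0,0,0],0,0.7],[[0,0,0],0,0.7]]';python3 - <<'E'
from h import *
plan(389,355.5,13)
c=snap('wrist','w25'); crop(c,'w25c',150,120,360,290,3.5)
E
```

```text
time: 36.45
position: [0.3896, 0.3539, 0.0148]
tool_rot: [0.486, -0.513, 0.513, -0.487]
ft_force: [-0.2, -0.0, 0.3]
grip_width: 0.061
t 36.45 TCP [389.6 353.9  14.8] jaw yaw -93.06 tooly [ 0.001  0.    -1.   ] tz [ 1.   -0.05  0.  ] w 61.0 F [-0.2 -0.   0.3] q6 2.15 q1 0.53
 shift (after turn): [-1.5  1.8 -0.7] world d [-0.6  1.6 -1.8]
```

View pics/w25c.png

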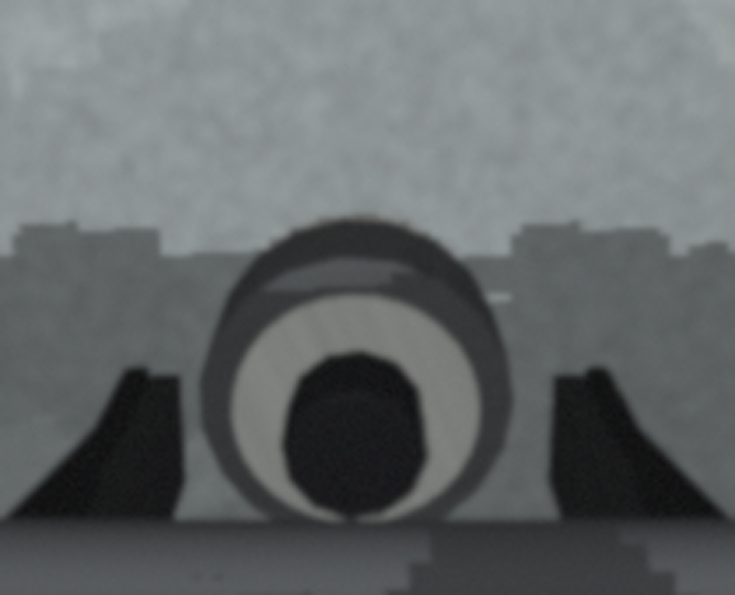

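```bash
python3 - <<'E'
from h import *
c=load('w25'); print(onplane(c,[(150+355/3.5,120+448/3.5)],.048).round(4),onplane(c,[(150+356/3.5,120+408/3.5)],.03).round(4))
E
python3 -m creep '[[[-1.6,2,-0.5],0,0.7],[[0,0,0],0,0.2],[[0,0,0],0,0.2],[[0,0,0],0,0.2],[[0,0,0],0,0.2],[[0,0,0],0,0.2],[[0,0,0],0,0.2],[[0,0,0],0,0.2]]' 25
python3 -m creep '[[[0,0,0],0,0.2],[[0,0,0],0,0.2]]' 35
python3 - <<'E'
from h import *
plan(389,355.5,13)
c=snap('wrist','w26'); crop(c,'w26c',150,120,360,290,3.5)
E
```

```text
[[0.3907 0.3552 0.048 ]] [[0.3892 0.3553 0.03  ]]
time: 37.3
position: [0.3883, 0.3559, 0.0122]
tool_rot: [-0.487, 0.513, -0.513, 0.487]
ft_force: [-0.3, -0.2, 0.2]
grip_width: 0.023
time: 37.5
position: [0.3883, 0.3559, 0.0123]
tool_rot: [-0.487, 0.513, -0.513, 0.487]
ft_force: [-0.3, 0.1, 1.0]
grip_width: 0.0231
t 37.5 TCP [388.3 355.9  12.3] jaw yaw -92.99 tooly [-0. -0. -1.] tz [ 1.   -0.05 -0.  ] w 23.1 F [-0.3  0.1  1. ] q6 2.15 q1 0.53
 shift (after turn): [ 0.4 -0.7  0.7] world d [ 0.7 -0.4  0.7]
```

View pics/w26c.png

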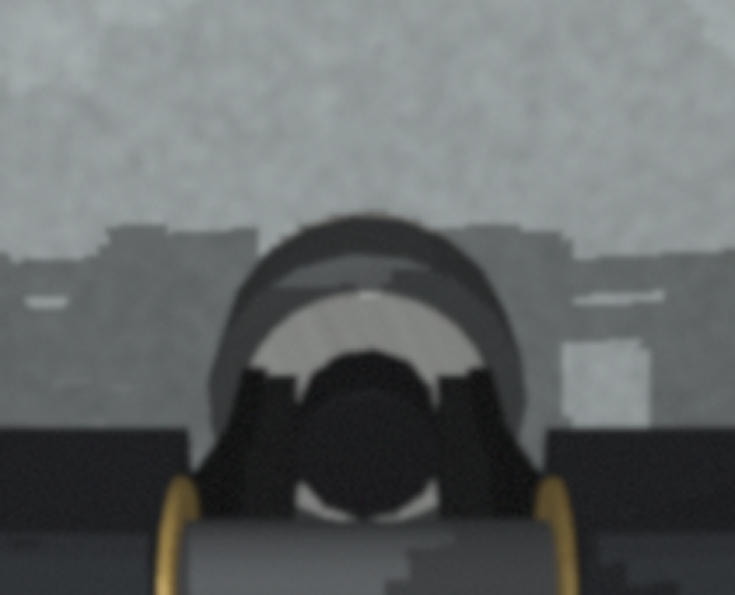

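```bash
python3 -m creep '[[[0,-4,0],0,0.2],[[0,-8,0],0,0.2],[[0,-10,0],0,0.2],[[0,-10,0],0,0.2],[[0,-5,0],0,0.2],[[0,0,0],0,0.2]]'
python3 - <<'E'
from h import *
plan(576.1,-230.8,100)
c=snap('wrist','w27'); crop(c,'w27c',150,120,360,290,3.5)
E
```

```text
time: 38.15
position: [0.3891, 0.3564, 0.0505]
tool_rot: [0.486, -0.513, 0.513, -0.488]
ft_force: [-0.4, -0.3, -3.0]
grip_width: 0.0226
t 38.15 TCP [389.1 356.4  50.5] jaw yaw -92.99 tooly [ 0.002  0.001 -1.   ] tz [ 1.   -0.05  0.  ] w 22.6 F [-0.4 -0.3 -3. ] q6 2.15 q1 0.53
 shift (after turn): [576.6 -49.9 217.5] world d [ 187.  -587.2   49.5]
```

View pics/w27c.png

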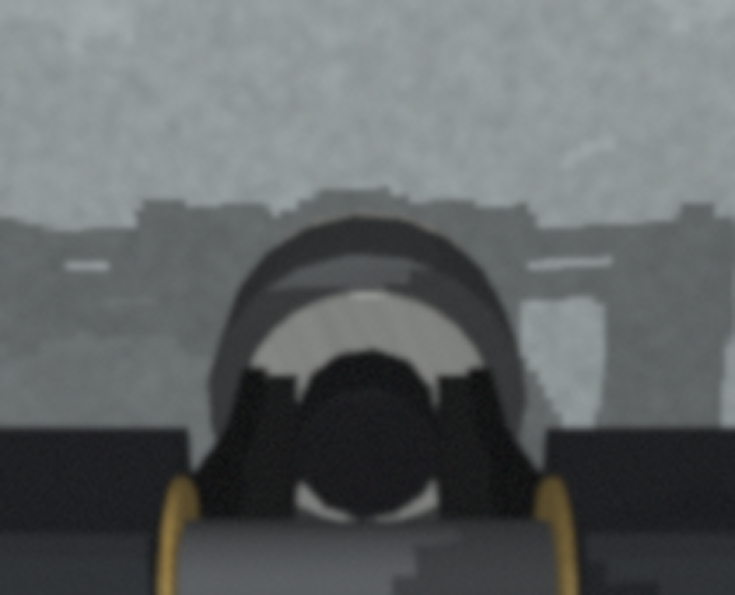

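```bash
python3 -m creep '[[[8,-8,3],0,0.2],[[16,-12,6],0,0.2],[[24,-12,9],0,0.2],[[30,-10,11.5],0,0.2],[[30,-6,11.5],0,0.2],[[30,-2,11.5],0,0.2],[[30,0,11.5],0,0.2],[[30,0,11.5],0,0.2]]'; python3 -m creep '[[[30,0,11.5],0,0.2],[[30,0,11.5],0,0.2],[[30,0,11.5],0,0.2],[[30,0,11.5],0,0.2],[[30,0,11.5],0,0.2],[[30,0,11.5],0,0.2],[[30,0,11.5],0,0.2],[[30,0,11.5],0,0.2]]'; python3 -m creep '[[[30,0,11.5],0,0.2],[[30,0,11.5],0,0.2],[[26,0,10],0,0.2],[[18,0,6],0,0.2],[[8,0,2],0,0.2],[[0,0,0],0,0.2],[[0,0,0],0,0.2]]'
python3 - <<'E'
from h import *
plan(576.1,-230.8,65)
c=snap('wrist','w28')
E
```

```text
time: 39.0
position: [0.4534, 0.1524, 0.0995]
tool_rot: [0.487, -0.513, 0.513, -0.487]
ft_force: [0.6, 1.1, -2.5]
grip_width: 0.0224
time: 39.8
position: [0.5323, -0.092, 0.0992]
tool_rot: [-0.487, 0.513, -0.513, 0.486]
ft_force: [1.1, 0.8, -2.6]
grip_width: 0.0224
time: 40.5
position: [0.5667, -0.2028, 0.0989]
tool_rot: [-0.487, 0.514, -0.512, 0.487]
ft_force: [0.3, -0.0, -2.2]
grip_width: 0.0229
t 40.5 TCP [ 566.7 -202.8   98.9] jaw yaw -92.97 tooly [-0.002  0.002 -1.   ] tz [ 1.   -0.05 -0.  ] w 22.9 F [ 0.3 -0.  -2.2] q6 1.09 q1 -0.53
 shift (after turn): [27.5 33.8 10.9] world d [  9.4 -28.  -33.9]
```

View pics/w28.png

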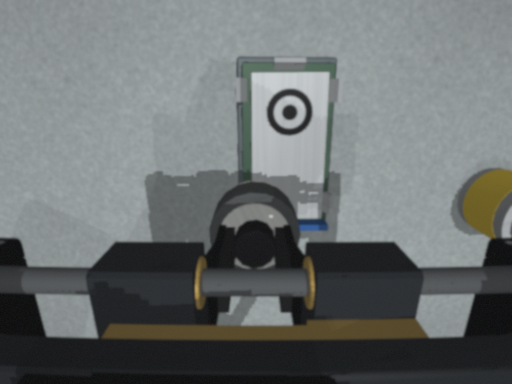

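```bash
python3 -m creep '[[[8,5,4],0,0.2],[[12,10,5],0,0.2],[[7,10,2],0,0.2],[[0,5,0],0,0.2],[[0,0,0],0,0.2],[[0,0,0],0,0.2]]'
python3 - <<'E'
from h import *
plan(576.1,-230.8,50.3)
c=snap('wrist','w29'); crop(c,'w29c',130,60,380,260,3)
E
```

```text
time: 41.15
position: [0.577, -0.2314, 0.0687]
tool_rot: [-0.487, 0.513, -0.512, 0.487]
ft_force: [0.4, -1.5, -2.9]
grip_width: 0.0228
t 41.15 TCP [ 577.  -231.4   68.7] jaw yaw -93.0 tooly [-0.001  0.001 -1.   ] tz [ 1.   -0.05 -0.  ] w 22.8 F [ 0.4 -1.5 -2.9] q6 1.06 q1 -0.56
 shift (after turn): [-0.5 18.4 -0.9] world d [ -0.9   0.6 -18.4]
```

View pics/w29c.png

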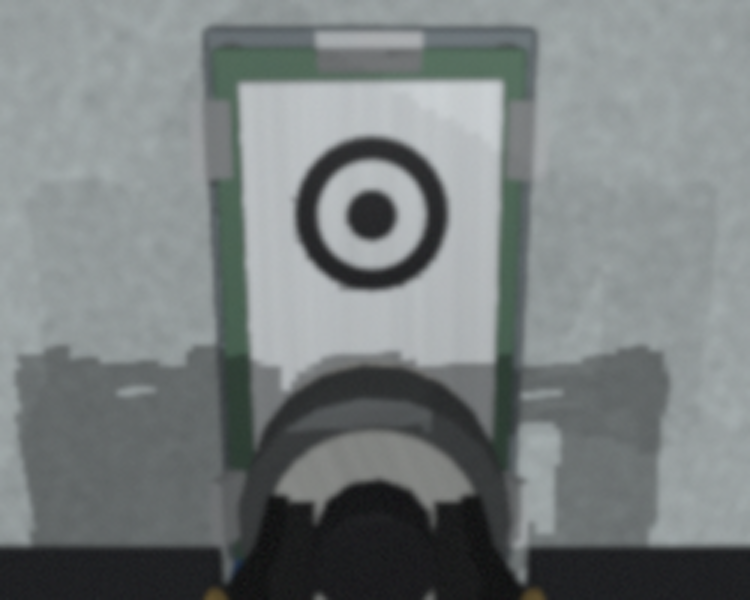

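Cup is laterally centred on the plate (motif and knob both at column ~372 of the crop). Lower.

```bash
python3 -m creep '[[[0,6,-1],0,0.2],[[0,5,0],0,0.2],[[0,3,0],0,0.2],[[0,2,0],0,0.2],[[0,0,0],0,0.2],[[0,0,0],0,0.2]]'
python3 -m creep '[[[0,1,0],0,0.2],[[0,0,0],0,0.2],[[0,0,0],0,0.2]]'
```

```text
time: 41.8
position: [0.5765, -0.2318, 0.0532]
tool_rot: [0.487, -0.513, 0.513, -0.487]
ft_force: [-0.3, -0.2, -2.6]
grip_width: 0.0222
time: 42.1
position: [0.5765, -0.2317, 0.0523]
tool_rot: [0.487, -0.513, 0.513, -0.487]
ft_force: [-0.7, -0.2, -3.5]
grip_width: 0.0227
```

```bash
python3 -m creep '[[[0,1,0],0,0.2],[[0,0,0],0,0.2],[[0,0,0],0,0.2]]'
python3 -m creep '[[[0,0.7,0],0,0.2],[[0,0,0],0,0.2],[[0,0,0],0,0.2]]'
python3 -m creep '[[[0,0.6,0],0,0.2],[[0,0,0],0,0.2],[[0,0,0],0,0.2]]'; python3 - <<'E'
from h import *
c=snap('wrist','w30'); crop(c,'w30c',130,60,380,260,3)
E
```

```text
time: 42.4
position: [0.5764, -0.2317, 0.0512]
tool_rot: [-0.487, 0.513, -0.513, 0.487]
ft_force: [0.8, 0.1, -3.4]
grip_width: 0.0227
time: 42.7
position: [0.5764, -0.2317, 0.0505]
tool_rot: [-0.487, 0.513, -0.513, 0.487]
ft_force: [0.1, -0.3, -3.1]
grip_width: 0.0232
time: 43.0
position: [0.5765, -0.2318, 0.0503]
tool_rot: [0.487, -0.513, 0.513, -0.487]
ft_force: [-1.0, 0.5, 0.1]
grip_width: 0.0228
```

View pics/w30c.png

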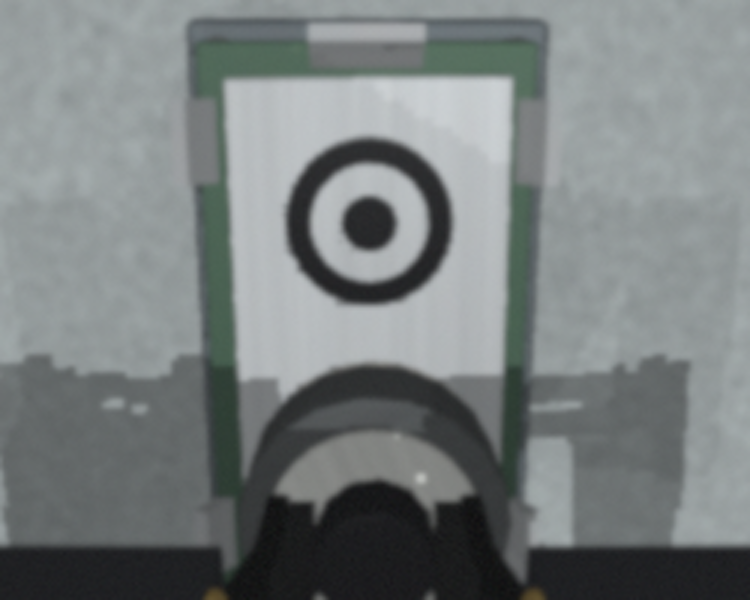

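```bash
python3 -m creep '[[[0,0,0],0,0.6],[[0,0,0],0,0.6],[[0,0,0],0,0.6],[[0,0,0],0,0.6],[[0,0,0],0,0.6],[[0,-5,0],0,0.6],[[0,-15,0],0,0.6],[[0,-25,0],0,0.6]]'
python3 -m creep '[[[0,-30,0],0,0.6],[[0,-30,0],0,0.6],[[0,-10,-30],0,0.6],[[0,0,-40],0,0.6],[[0,0,-40],0,0.6],[[0,0,-30],0,0.6],[[0,0,0],0,0.6],[[0,0,0],0,0.6]]'
python3 - <<'E'
from meas import *
plan(576.1,-230.8,50.3)
c=snap('wrist','w31'); crop(c,'w31c',130,0,380,200,3)
t=snap('top','t31'); crop(t,'t31c',120,120,400,330,2.8); s=snap('side','s31'); crop(s,'s31c',180,120,340,300,3.3)
E
```

```text
time: 43.85
position: [0.5754, -0.2311, 0.0948]
tool_rot: [-0.487, 0.514, -0.512, 0.486]
ft_force: [0.3, -0.1, 0.1]
grip_width: 0.0521
time: 44.65
position: [0.4372, -0.2251, 0.1663]
tool_rot: [0.486, -0.512, 0.514, -0.487]
ft_force: [0.1, -1.3, -0.2]
grip_width: 0.0522
t 44.65 TCP [ 437.2 -225.1  166.3] jaw yaw -93.05 tooly [ 0.003 -0.002 -1.   ] tz [ 1.   -0.05  0.  ] w 52.2 F [ 0.1 -1.3 -0.2] q6 0.92 q1 -0.7
 shift (after turn): [ -1.9 116.4 138.7] world d [ 138.9   -5.7 -116. ]
```

View pics/w31c.png

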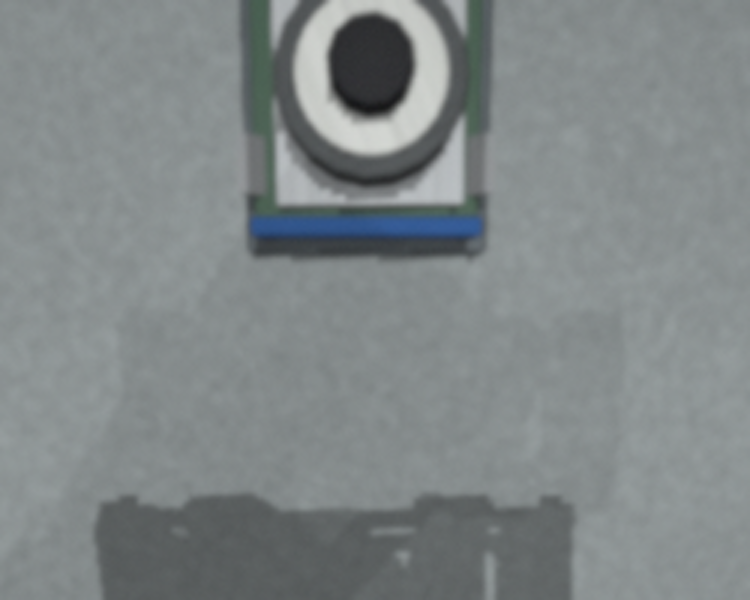

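View pics/t31c.png

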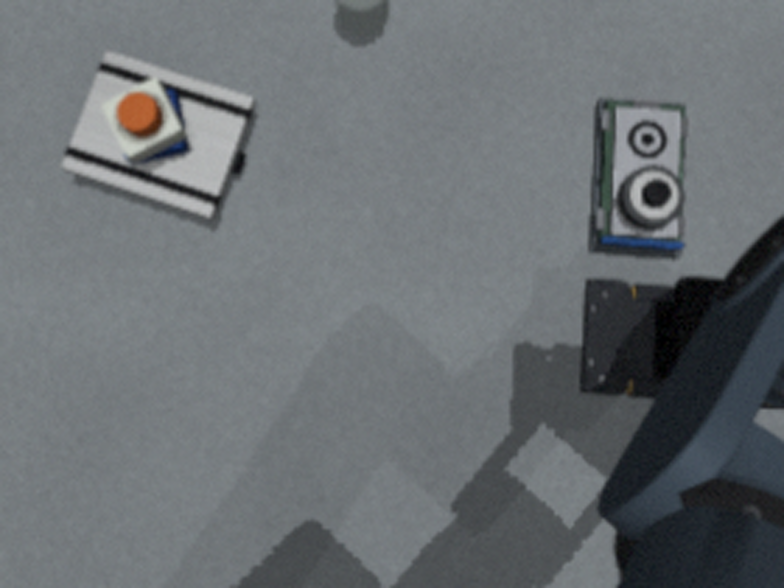

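View pics/s31c.png

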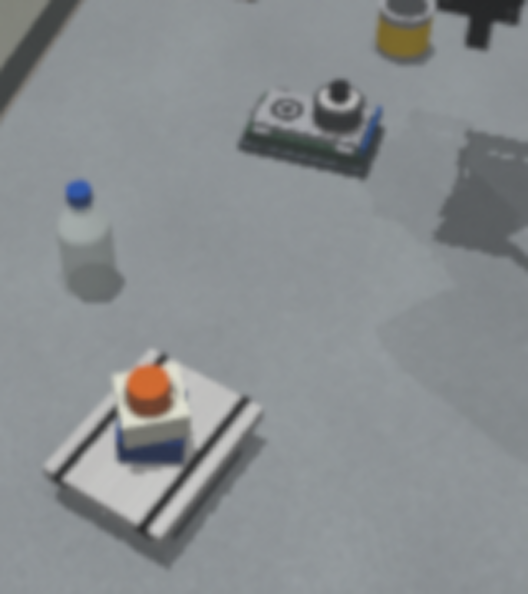

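Everything is in place: the stack is upright, the plate is flat in the bed, and the cup is upright on the plain half beside the stop bar. One last numeric check before I hand in.

```bash
python3 - <<'E'
from meas import *
t=load('t31')
m=circ(t,(342,160,362,180),lambda r,g,b:b<95,.038)
cu=circ(t,(338,176,368,206),lambda r,g,b:(b>125)&(g-r<6),.068)
print('motif',m,'cupdisc',cu)
k=proj(t,[[.5765,-.2312,.086],[.5765,-.2312,.068],[.630,.223,.121]]); print('expected px knob, disc, cap',k.round(1))
print('cap',circ(t,(155,148,185,175),lambda r,g,b:(r-b>55)&(r>135),.121),'nest',rect(t,(150,142,192,182),lambda r,g,b:(b>135),.103))
# knob
print('knob',circ(t,(345,182,362,198),lambda r,g,b:b<60,.086))
print('pad/bottle/tin check: ',end='')
t0=load('top0')
for n,b in {'pad':(90,178,120,208),'bottle':(236,98,262,128),'tin':(410,188,452,226)}.items():
    print(n,np.abs(t['pixels'][b[1]:b[3],b[0]:b[2]].astype(int)-t0['pixels'][b[1]:b[3],b[0]:b[2]]).mean().round(1),end=' ')
print(); o=robot.get_obs(); print(o['time'],o['ft_force'])
E
```

```text
motif [ 633.4 -232.8   34.2   35.1    0. ] cupdisc [ 576.3 -231.4   42.6   42.9  123.8]
expected px knob, disc, cap [[354.9 187.8]
 [353.2 189. ]
 [168.3 158.7]]
cap [628.8 223.1  33.1  34.4  41.1] nest [632.2 227.9  96.4  94.3  72.5]
knob [ 574.  -228.6   20.2   23.9   31.2]
pad/bottle/tin check: pad 12.3 bottle 11.9 tin 22.0 
44.8 [-0.34269095 -0.88450235  0.04387344]
```

```bash
python3 -c "
from rig import robot
robot.hand_in()"
```

```text
the job is handed in; nothing more can be done
```

The job is done and handed in at about 45 s: spacer, nest and cap are stacked on the table spigot. The plate lies flat in its bed, motif away from the stop bar, and the ink cup stands on its plain half. The cup was carried upright.

**Last checks:**
- **Stack:** the cap measured within about 1 mm of the seat axis from the top camera. Touch-down heights fitted full seating for the spacer and nest. The cap went to its expected height with no clear contact force, and the pictures show it upright in the pocket.
- **Plate:** centred between the jaws in the wrist view. The top camera put it within about 1.5 mm of the bed centre and about 0.5 degrees off its axis.
- **Cup:** about 27 mm from the plate centre and on its centre line. The gripper is open and clear, with wrist force near zero.

**What failed or disagreed:**
- **Tool height:** the fingertips sit about 20 to 26 mm above the reported TCP. My first spacer grasp therefore closed only around its spigot; I opened, lowered until the fingers were beside the block, and corrected every later height.
- **Cameras:** at a distance the wrist and top cameras differed by 2 to 3 mm, so I measured each placing relative to its pick.
- **Nest outline:** the last nest mask merged with the table (96 x 94 mm), so its position rests on the pictures and the seating height.
- **Bystanders:** the before/after picture comparison was not usable, with differences of 12 (pad), 12 (bottle) and 22 (tin), probably because the light had changed and the arm was close to the tin. I saw no contact with any of them. The bottle and tin look in place in the last side view, but the pad was last seen while I was fetching the cup.

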